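# Tip over and pack the potted chokes

### The arm

A 6-joint arm with a two-finger parallel gripper is mounted at the origin on the work surface. World frame = base frame: x ahead of the robot, y to its left, z up, the work surface at z = 0. Lengths are in m, angles in rad, forces in N, time in s.
With the tool pointing down it reaches from about 0.2 to 0.875 m from the base axis. Payload 3.4 kg.
Tool frame: the origin (TCP) lies where the fingers leave the gripper's body, on its centre line; the fingertips stand 97 mm ahead of it and the grasp point (between the pads) lies 78 mm ahead of it; z points along the fingers, y is the line along which they close (so a half turn about z gives the same grasp; the last joint's range is limited). The gripper opens to 94 mm and grips with 3 to 60 N. Pads are 16 mm wide; open, the fingers measure 119 mm over their backs; the gripper's body (75 mm by 177 mm) begins 78 mm behind the grasp point.
Start: joints at [-1.466, 0.276, 1.505, -0, 1.361, -0.121], TCP at [0.129, -0.56, 0.303] pointing down, gripper open.
Joint ranges: [-2.89, 2.89], [-0.75, 2.08], [0.22, 2.7], [-1.18, 4.32], [0.11, 2.71], [-2.7, 2.7]. Speed limits (rad/s): [2.57, 2.57, 3.14, 3.14, 3.14, 3.14].

### API

Orientations are given as [roll, pitch, yaw] about the fixed x, y, z axes, in that order (R = Rz(yaw) Ry(pitch) Rx(roll)).
In Python, from workcell import bot gives the robot as it stands.
- The arm moves only by the shell command python3 -m handwheel 'ROWS' [FORCE]. ROWS is JSON, a list of rows, each a list of 3 entries, a list of its own where there are three numbers: the turn, a rotation vector about the tool's x, y, z in degrees, then the shift along the tool's x, y, z in m, then the closure, from -1 (fully open) to 1 (shut), so that 0 is half open. A call has 1 to 5 rows; each row shifts and turns the commanded pose from where the row before left it, along the tool's axes as they then stand; what a row does not reach is not made up. A row lasts 1/12 s, in which the tool goes at most 41.7 mm and 7.16 degrees, less where a joint would pass 70% of its speed; a pose out of reach is approached as far as the arm can. A call with a gripper value outside its range is refused whole. The fingers move at their own pace and stop on an object; FORCE is the grip in N (left out, the last holds). Time passes only in rows, so rows that do not move let the fingers close. It gives the time, the measured TCP pose, the force, the opening and the grip force at its end, in the units of the state.
- bot.get_obs(): the state, without advancing time (a new reading comes with each control period).
- bot.snapshot(name): name is "scene" or "top" or "wrist"; returns the picture (420x560x3 uint8, blue, green, red); there is no depth.
- bot.camera_params(name): a dict with "fx", "fy", "cx", "cy" (pixels), "R" (3x3) and "t" (3): a world point X has camera coordinates R X + t. Camera axes: x right, y down, z forward; pixel columns grow to the right and rows downward; lengths in m; the calibration is good to about 2 mm. A picture is of the moment at which its call begins: read the wrist's pose just before it. camera_params takes no time and is no camera call; for the wrist camera it gives the pose at the moment of the call.
- bot.sign_off(): hands the job in; it is judged then, once.
The state is a dict: "time": time; "joints": joint angles; "qd": joint speeds; "effort": joint torques, N m; "eef_pos": TCP position; "orientation": TCP orientation; "force": force on the tool from outside, world axes, zero at the start; "wrist_torque": the same for the moment, N m; "gripper_width": finger opening in m; "grasp_force": force on a finger pad.
Only numpy, scipy, OpenCV 4.12 (cv2) and the standard library are available. Lean on these libraries where they do the work, as an engineer would, in place of code of your own. Each camera call takes 0.05 s, during which the arm holds its last target. There are 200 camera calls.

### The job

Pack this batch of potted chokes into the blue transit tray. First push every choke that stands on the bench over onto its plain back, so that its two brass studs point up, before any of those goes into the tray; then lay them all in the tray, flat, side by side and studs up, together with the one in the bonding fixture, which comes free when you swing the red handle of its toggle clamp back. Finish with the clamp swung fully shut again over the empty nest, and leave the wound coils and the shears where they are.

Things in the scene. Friction and masses are not known exactly. Their poses are not given: they have to be found in the camera images.
- choke0: The choke clamped in the fixture's nest, lying on its back, z towards the clamp. All chokes: grey block 34 (x) x 46 (y) x 84 mm (z), about 0.36 kg, origin at its centre. The +x face is black resin with two brass studs (7 mm thick, 12 mm proud, at y = +-11, z = -24 mm); the -x face is the plain back with a white label. On its back, x points up.
- choke1: A choke like choke0, standing on its end on the bench: z up, studs low on its upright +x face. May be absent. Pushed near its top on the stud face (towards -x) it tips about the foot of its back and falls flat on its back.
- choke2: Like choke1; may be absent.
- choke3: Like choke1; may be absent.
- tray: Blue sheet-steel transit tray lying loose on the bench (0.7 kg), open at the top, 212 (x) x 200 (y) x 18 mm outside, walls and floor 4 mm thick; origin at the centre of its underside. Room for four chokes in two rows of two, lying along its x.
- fixture: Bonding fixture screwed to the bench: aluminium plate 130 (x) x 220 (y) x 15 mm, origin at the centre of its underside. The nest is centred at y = +45 mm; the toggle clamp (steel body 30 x 48 mm, up to 88 mm above the bench) stands at y = -52 mm, its arm reaching over the nest.
- nest (a point): Centre of the nest floor, on the plate's top, 15 mm above the bench. A rim 6 mm high stands round the choke with 1.5 mm clearance; the choke lies along the fixture's y and is lifted straight up.
- pad_end (a point): Point on the clamp's steel arm (16 mm wide, 12 mm thick), above its sprung rubber pad. Arm pivot: fixture's y = -50 mm, 80 mm above the bench, axis along x. Shut, the arm is level, this point 83 mm from the pivot towards +y, and the pad presses on the choke with about 5 N. Open, the arm stands upright, reaching 173 mm above the bench.
- grip_tip (a point): Centre of the round end (radius 9 mm) of the red clamp handle, an 18 mm thick bar, nearly upright when shut, nearly flat and pointing away from the nest when open. It can be pinched across the fixture's x and led along its path (see clamp_arm). Needs up to about 10 N, most near the shut end, where the linkage passes over centre and locks.
- clamp_arm (a joint): Clamp arm's angle, rad, driven by the handle: 0 = level, shut; 1.7 = open stop, past upright, where it stays. Meanwhile grip_tip goes, in the fixture's (y, z) mm at x = 0, from (-56, 199) shut over (-66, 200), (-80, 198), (-94, 194), (-115, 183), (-133, 169), (-147, 152), (-157, 134), (-164, 116), (-167, 99), (-166, 83) to (-165, 76) open.
- coil1: Bystander: wound ring coil, tan with dark ties, 68 mm across, 30 mm high, origin at the centre of its underside; coil2 lies on it.
- coil2: Bystander: ring coil lying on coil1.
- coil3: Bystander: ring coil like coil1; coil4 lies on it.
- coil4: Bystander: ring coil lying on coil3.
- shears: Bystander: shears with black handles lying on the bench, 205 x 75 x 11 mm, origin at the pivot on the underside, blades along +x (to 100 mm), handles along -x.

How it is judged:
By the outcome, as a careful person would: the job done as asked, in the order asked, and still so for the second after the job is handed in, with the robot touching nothing.
Of choke1, choke2, choke3 only 2 to 3 are there at a start; the rules pass over those that are not, and their reading is None.
At some moment in a run one of tray, choke0 may be knocked a few centimetres aside while the robot is not near it.
Once in a run the grip may slacken for a moment while it holds something.
It also fails if it takes over 210 s, if anything falls off the work surface, if the arm or the gripper's body presses on something with over 40 N, if the wrist force passes 120 N, or if a joint passes its speed limit or range.

## Working session

There is one attempt and no reset: what is moved stays moved. The work goes in short steps, Python scripts to look and compute and a shell command to move; the robot and the scene stay as the last step left them, time stands still between calls to the robot, and variables do not carry over. Pictures are saved under pics/ and viewed, at most 14 in all, crops included, and the job is handed in when it is done.

```bash
ls; mkdir -p pics; cat > h.py <<'E'
import numpy as np, cv2, json
from workcell import bot
from scipy.spatial.transform import Rotation as Ro
def cam(n): 
    p=bot.camera_params(n); return p,np.array(p["R"]),np.array(p["t"])
def shot(n,f,crop=None,s=1):
    c=bot.camera_params(n); im=bot.snapshot(n); np.save('pics/'+f+'.npy',im)
    json.dump({k:np.array(v).tolist() for k,v in c.items()},open('pics/'+f+'.json','w'))
    cv2.imwrite('pics/'+f+'.png',im); return im
def load(f):
    c=json.load(open('pics/'+f+'.json')); return c,np.array(c["R"]),np.array(c["t"])
def w(f,u,v,z):   # pixel -> world at height z
    c,R,t=load(f); d=R.T@np.array([(u-c["cx"])/c["fx"],(v-c["cy"])/c["fy"],1]); o=-R.T@t
    return (o+d*(z-o[2])/d[2]).round(4)
def px(f,X):
    c,R,t=load(f); q=R@np.array(X)+t; return np.array([c["fx"]*q[0]/q[2]+c["cx"],c["fy"]*q[1]/q[2]+c["cy"]]).round(1)
def st():
    o=bot.get_obs(); print({k:np.round(o[k],3).tolist() for k in("time","joints","eef_pos","orientation","force","gripper_width","grasp_force")}); return o
def to(pos,yaw=None):
    "shift in tool axes from the present pose, and turn about tool z (deg) for tool-down yaw of tool y-axis line"
    o=bot.get_obs(); R=Ro.from_euler('xyz',o["orientation"]).as_matrix()
    d=R.T@(np.array(pos)-o["eef_pos"]); print('shift mm',(d*1000).round(1), 'tool axes x,y in world',R[:,0].round(3),R[:,1].round(3),R[:,2].round(3))
E
python3 - <<'E'
from h import *
st()
a=shot("top","top0");b=shot("scene","sc0")
to([0,0,0])
for f in("top0","sc0"):
    c,R,t=load(f);print(f,c["fx"],(-R.T@t).round(3))
E
```

```text
pics
{'time': 0.0, 'joints': [-1.466, 0.277, 1.506, -0.0, 1.361, -0.121], 'eef_pos': [0.129, -0.56, 0.302], 'orientation': [-3.14, -0.0, 0.226], 'force': [-0.448, 0.144, 0.446], 'gripper_width': 0.094, 'grasp_force': 0.0}
shift mm [-1.000e-01 -5.742e+02  3.028e+02] tool axes x,y in world [0.975 0.224 0.   ] [ 0.224 -0.975 -0.002] [-0.     0.002 -1.   ]
top0 449.0354374662779 [0.457 0.059 1.373]
sc0 391.1708731339354 [ 0.955 -0.469  0.696]
```

View pics/top0.png

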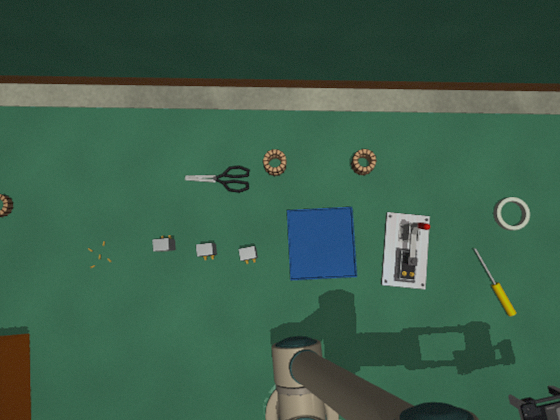

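View pics/sc0.png

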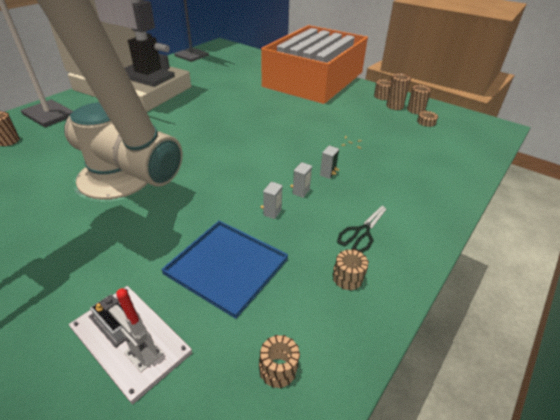

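The top view shows three standing chokes near px (163,244), (205,249) and (248,254), the tray at (322,243) and the fixture at (406,250) with its handle at (424,226). Coil stacks are at (274,161) and (364,161), and the shears at (215,179). I'll enlarge the chokes and fixture.

```bash
python3 - <<'E'
from h import *
im=np.load('pics/top0.npy')
a=cv2.resize(im[225:275,140:273],(798,300),interpolation=cv2.INTER_CUBIC)
b=cv2.resize(im[200:300,280:440],(480,300),interpolation=cv2.INTER_CUBIC)
o=np.zeros((600,798,3),np.uint8);o[:300]=a;o[300:,:480]=b
cv2.imwrite('pics/crop0.png',o)
for n,(u,v,z) in dict(tl=(287,210,.018),tr=(353,207,.018),br=(356,276,.018),bl=(290,279,.018),ftl=(389,212,.015),ftr=(430,215,.015),fbr=(425,290,.015),fbl=(382,286,.015),coilA=(274,161,.06),coilB=(364,161,.06)).items(): print(n,w('top0',u,v,z))
E
```

```text
tl [0.5983 0.0522 0.018 ]
tr [ 0.6105 -0.148   0.018 ]
br [ 0.4035 -0.1564  0.018 ]
bl [0.3917 0.0403 0.018 ]
ftl [ 0.5972 -0.2577  0.015 ]
ftr [ 0.5898 -0.3819  0.015 ]
fbr [ 0.3653 -0.3621  0.015 ]
fbl [ 0.3751 -0.2343  0.015 ]
coilA [0.74   0.0931 0.06  ]
coilB [ 0.7439 -0.1746  0.06  ]
```

View pics/crop0.png

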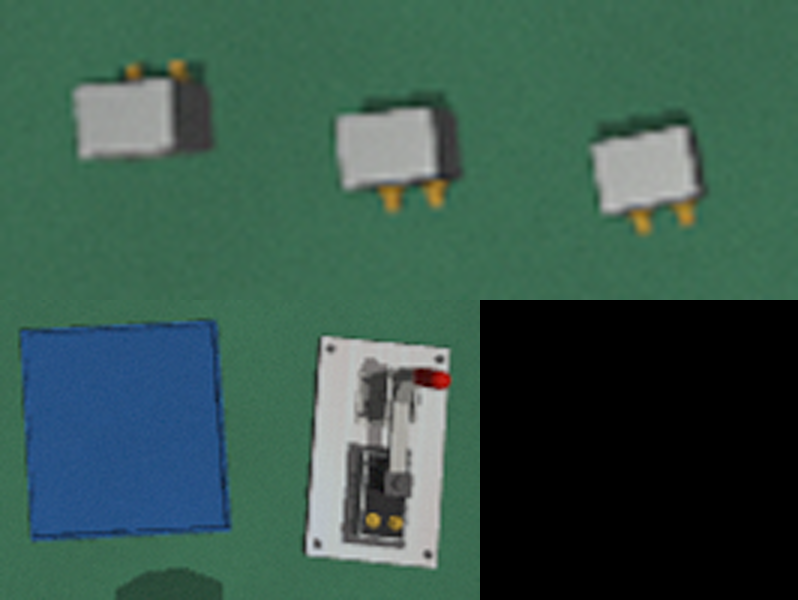

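```bash
python3 - <<'E'
from h import *
for n,u,v in(("A",160.8,244.8),("B",204.8,249.8),("C",247.5,253.3)): print(n,w('top0',u,v,.084))
F=np.array([.482,-.309,0]);a=np.radians(84.5);X=np.array([np.cos(a),np.sin(a),0]);Y=np.array([-np.sin(a),np.cos(a),0])
f=lambda y,z:F+Y*y*1e-3+np.array([0,0,z*1e-3])
print('tip',f(-56,199),px('top0',f(-56,199)),px('sc0',f(-56,199)),'pad',px('top0',f(33,86)),'nest',f(45,15),px('top0',f(69-0,61)))
E
```

```text
A [0.4859 0.4123 0.084 ]
B [0.4736 0.2858 0.084 ]
C [0.4655 0.1635 0.084 ]
tip [ 0.53774219 -0.31436736  0.199     ] [427.3 227.9] [118.1 292.2] pad [412.4 261.6] nest [ 0.43720717 -0.30468694  0.015     ] [408.9 274. ]
```

```bash
python3 -m handwheel '[[[0,0,1],[0.021,-0.031,0],1],[[0,0,1],[0.021,-0.031,0],1],[[0,0,1],[0.021,-0.031,0],1],[[0,0,0.7],[0.021,-0.031,0],1],[[0,0,0],[0.021,-0.031,0],1]]' 10
python3 -m handwheel '[[[0,0,0],[0.021,-0.031,0],1],[[0,0,0],[0.021,-0.031,0],1],[[0,0,0],[0.021,-0.031,0],1],[[0,0,0],[0.021,-0.031,0],1],[[0,0,0],[0.021,-0.031,0],1]]'
python3 -m handwheel '[[[0,0,0],[0.021,-0.031,0],1],[[0,0,0],[0.021,-0.031,0],1],[[0,0,0],[0.021,-0.031,0],1],[[0,0,0],[0.021,-0.031,0],1],[[0,0,0],[0.021,-0.031,0],1]]'
python3 -m handwheel '[[[0,0,0],[0.021,-0.031,0],1],[[0,0,0],[0.021,-0.031,0],1],[[0,0,0],[0.021,-0.031,0],1],[[0,0,0],[0.021,-0.031,0],1],[[0,0,0],[0,0,0],1]]'
python3 - <<'E'
from h import *
st();to([.40,.153,.167])
E
```

```text
time: 0.52
eef_pos: [0.2024, -0.3864, 0.3022]
orientation: [-3.141, -0.0, 0.16]
force: [0.8, 0.9, 0.8]
gripper_width: 0.0643
grasp_force: 0.0
time: 0.93
eef_pos: [0.281, -0.2166, 0.3025]
orientation: [-3.141, -0.0, 0.16]
force: [1.1, -0.9, -0.5]
gripper_width: 0.0307
grasp_force: 0.0
time: 1.35
eef_pos: [0.3597, -0.0467, 0.3026]
orientation: [3.141, -0.0, 0.161]
force: [1.2, -1.0, -0.7]
gripper_width: 0.0007
grasp_force: 0.0
time: 1.77
eef_pos: [0.4248, 0.0924, 0.3024]
orientation: [-3.138, -0.002, 0.167]
force: [-0.0, 0.7, 0.2]
gripper_width: 0.0006
grasp_force: 0.0
{'time': 1.767, 'joints': [0.052, 0.061, 1.778, 0.004, 1.301, 1.454], 'eef_pos': [0.425, 0.092, 0.302], 'orientation': [-3.138, -0.002, 0.167], 'force': [-0.018, 0.668, 0.244], 'gripper_width': 0.001, 'grasp_force': 0.0}
shift mm [-14.7 -63.4 135.6] tool axes x,y in world [0.986 0.167 0.002] [ 0.167 -0.986 -0.003] [ 0.002  0.004 -1.   ]
```

```bash
python3 -m handwheel '[[[0,0,0],[-0.005,-0.021,0.02],1],[[0,0,0],[-0.005,-0.021,0.025],1],[[0,0,0],[-0.005,-0.021,0.03],1],[[0,0,0],[0,0,0.03],1],[[0,0,0],[0,0,0.03],1]]'
python3 -m handwheel '[[[0,0,0],[0,0,0],1],[[0,0,0],[0.012,0,0],1],[[0,0,0],[0.012,0,0],1],[[0,0,0],[0.009,0,0],1],[[0,0,0],[0.009,0,0],1]]'
python3 -m handwheel '[[[0,0,0],[0.009,0,0],1],[[0,0,0],[0.009,0,0],1],[[0,0,0],[0.009,0,0],1],[[0,0,0],[0.009,0,0],1],[[0,0,0],[0.009,0,0],1]]'
python3 -m handwheel '[[[0,0,0],[0.008,0,0],1],[[0,0,0],[0,0,0],1],[[0,0,0],[0,0,-0.04],1],[[0,0,0],[0,0,-0.04],1],[[0,0,0],[0,0,0],1]]'
python3 - <<'E'
from h import *
st();shot("top","top1");shot("wrist","w1");to([.405,.278,.167])
E
```

```text
time: 2.18
eef_pos: [0.3968, 0.1474, 0.1665]
orientation: [3.141, -0.0, 0.163]
force: [-0.1, 0.1, -0.1]
gripper_width: 0.0006
grasp_force: 0.0
time: 2.6
eef_pos: [0.4423, 0.1539, 0.1695]
orientation: [3.142, -0.004, 0.161]
force: [-2.5, -0.4, 1.3]
gripper_width: 0.0004
grasp_force: 0.7
time: 3.02
eef_pos: [0.4848, 0.1612, 0.1677]
orientation: [3.141, -0.001, 0.161]
force: [-0.7, 0.4, 0.9]
gripper_width: 0.0005
grasp_force: 0.0
time: 3.43
eef_pos: [0.495, 0.1631, 0.2543]
orientation: [-3.141, -0.013, 0.161]
force: [0.7, 0.4, 0.8]
gripper_width: 0.0005
grasp_force: 0.0
{'time': 3.433, 'joints': [0.185, 0.223, 1.704, -0.0, 1.202, 1.594], 'eef_pos': [0.495, 0.163, 0.254], 'orientation': [-3.141, -0.013, 0.161], 'force': [0.719, 0.396, 0.756], 'gripper_width': 0.0, 'grasp_force': 0.0}
shift mm [ -67.7 -128.    81.9] tool axes x,y in world [0.987 0.161 0.003] [ 0.161 -0.987  0.   ] [ 0.003  0.001 -1.   ]
```

View pics/w1.png

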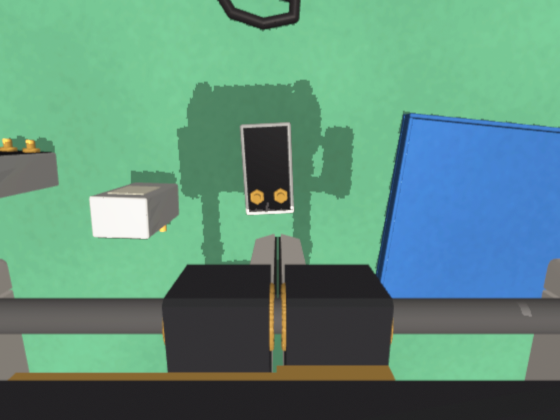

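C lies flat, studs up, its resin face centred at px (267,168). B still stands at (130,210), with A beyond it. B is next.

```bash
python3 -m handwheel '[[[0,0,0],[-0.017,-0.033,0],1],[[0,0,0],[-0.017,-0.033,0],1],[[0,0,0],[-0.017,-0.033,0],1],[[0,0,0],[-0.017,-0.032,0],1],[[0,0,2.5],[0,0,0.01],1]]'
python3 -m handwheel '[[[0,0,2.1],[0,0,0.02],1],[[0,0,0],[0,0,0.025],1],[[0,0,0],[0,0,0.027],1],[[0,0,0],[0,0,0],1],[[0,0,0],[0.012,0,0],1]]'
python3 -m handwheel '[[[0,0,0],[0.012,0,0],1],[[0,0,0],[0.009,0,0],1],[[0,0,0],[0.009,0,0],1],[[0,0,0],[0.009,0,0],1],[[0,0,0],[0.009,0,0],1]]'
python3 -m handwheel '[[[0,0,0],[0.009,0,0],1],[[0,0,0],[0.009,0,0],1],[[0,0,0],[0.009,0,0],1],[[0,0,0],[0.009,0,0],1],[[0,0,0],[0.005,0,0],1]]'
python3 -m handwheel '[[[0,0,0],[0,0,0],1],[[0,0,0],[0,0,-0.04],1],[[0,0,0],[0,0,-0.04],1],[[0,0,0],[0,0,0],1]]'
python3 - <<'E'
from h import *
st();to([.55,.417,.167])
E
```

```text
time: 3.95
eef_pos: [0.3992, 0.2843, 0.2371]
orientation: [-3.139, 0.003, 0.121]
force: [-0.1, -0.2, 0.8]
gripper_width: 0.0003
grasp_force: 0.0
time: 4.37
eef_pos: [0.4117, 0.2804, 0.1634]
orientation: [3.138, 0.009, 0.082]
force: [0.1, 0.8, 0.5]
gripper_width: 0.0004
grasp_force: 0.0
time: 4.78
eef_pos: [0.4646, 0.2856, 0.1663]
orientation: [-3.141, -0.001, 0.08]
force: [-1.1, 0.7, 0.3]
gripper_width: 0.0003
grasp_force: 0.3
time: 5.2
eef_pos: [0.5056, 0.289, 0.1656]
orientation: [-3.142, -0.001, 0.081]
force: [0.4, 0.4, -0.2]
gripper_width: 0.0001
grasp_force: 0.0
time: 5.53
eef_pos: [0.5071, 0.2903, 0.2529]
orientation: [-3.137, -0.013, 0.081]
force: [1.1, -0.2, 2.0]
gripper_width: 0.0008
grasp_force: 0.0
{'time': 5.533, 'joints': [0.401, 0.315, 1.574, 0.0, 1.239, 1.891], 'eef_pos': [0.507, 0.29, 0.253], 'orientation': [-3.137, -0.013, 0.081], 'force': [1.115, -0.191, 2.027], 'gripper_width': 0.001, 'grasp_force': 0.0}
shift mm [  52.  -122.4   87.1] tool axes x,y in world [0.997 0.081 0.013] [ 0.081 -0.997 -0.004] [ 0.012  0.005 -1.   ]
```

```bash
python3 -m handwheel '[[[0,0,0],[0.017,-0.036,0],1],[[0,0,0],[0.017,-0.036,0],1],[[0,0,0],[0.018,-0.036,0],1],[[0,0,0],[0,-0.014,0.02],1],[[0,0,0],[0,0,0.033],1]]'
python3 -m handwheel '[[[0,0,0],[0,0,0.033],1],[[0,0,0],[0,0,0],1],[[0,0,0],[-0.012,0,0],1],[[0,0,0],[-0.012,0,0],1],[[0,0,0],[-0.009,0,0],1]]'
python3 -m handwheel '[[[0,0,0],[-0.009,0,0],1],[[0,0,0],[-0.009,0,0],1],[[0,0,0],[-0.009,0,0],1],[[0,0,0],[-0.009,0,0],1],[[0,0,0],[-0.009,0,0],1]]'
python3 -m handwheel '[[[0,0,0],[-0.009,0,0],1],[[0,0,0],[-0.009,0,0],1],[[0,0,0],[0,0,0],1],[[0,0,0],[0,0,-0.04],1],[[0,0,0],[0,0,-0.03],1]]'
python3 -m handwheel '[[[0,0,0],[-0.035,0,0],1],[[0,0,0],[-0.035,0.035,0],1],[[0,0,0],[-0.035,0.035,0],1],[[0,0,0],[-0.035,0.035,0],1],[[0,0,0],[0,0,0],1]]'
python3 - <<'E'
from h import *
st();shot("top","top2");shot("scene","sc2")
im=np.load('pics/top2.npy')
a=cv2.resize(im[220:280,140:273],(798,360),interpolation=cv2.INTER_CUBIC)
b=np.load('pics/sc2.npy')[140:260,200:400];b=cv2.resize(b,(400,240),interpolation=cv2.INTER_CUBIC)
o=np.zeros((600,798,3),np.uint8);o[:360]=a;o[360:,:400]=b
cv2.imwrite('pics/crop2.png',o)
E
```

```text
time: 5.95
eef_pos: [0.5481, 0.4198, 0.1954]
orientation: [-3.135, -0.009, 0.084]
force: [0.7, 0.2, -0.2]
gripper_width: 0.0
grasp_force: 0.0
time: 6.37
eef_pos: [0.5128, 0.4119, 0.1608]
orientation: [-3.141, -0.001, 0.081]
force: [1.8, 0.4, 0.5]
gripper_width: 0.0006
grasp_force: 0.5
time: 6.78
eef_pos: [0.4672, 0.4081, 0.1597]
orientation: [3.141, 0.0, 0.081]
force: [0.5, -0.1, -0.6]
gripper_width: 0.0005
grasp_force: 0.0
time: 7.2
eef_pos: [0.4498, 0.4066, 0.2296]
orientation: [3.14, 0.002, 0.081]
force: [-0.5, 0.7, 0.1]
gripper_width: 0.0002
grasp_force: 0.0
time: 7.62
eef_pos: [0.327, 0.3028, 0.2281]
orientation: [3.135, 0.009, 0.081]
force: [-0.4, -0.4, -0.5]
gripper_width: 0.0002
grasp_force: 0.0
{'time': 7.617, 'joints': [0.591, 0.146, 1.878, -0.001, 1.129, 2.082], 'eef_pos': [0.327, 0.303, 0.228], 'orientation': [3.135, 0.009, 0.081], 'force': [-0.373, -0.447, -0.476], 'gripper_width': 0.0, 'grasp_force': 0.0}
```

View pics/crop2.png

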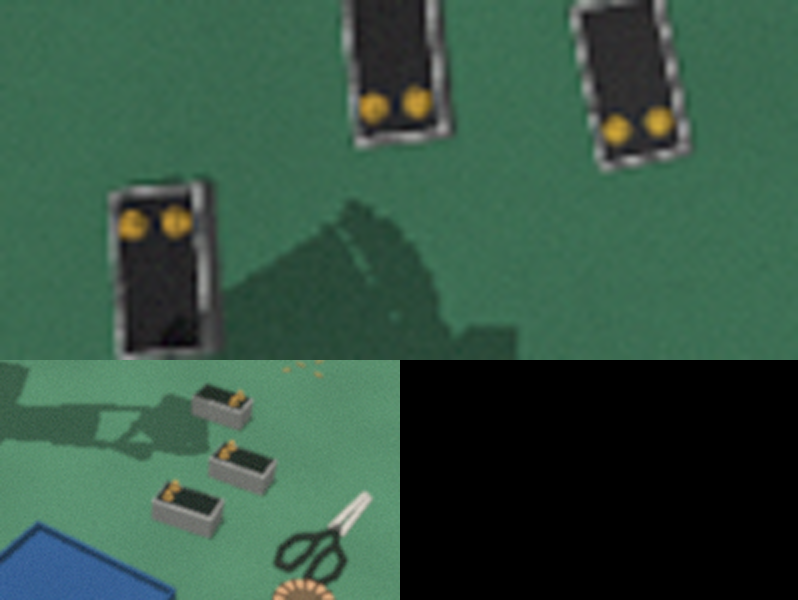

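All three lie flat with studs up. In crop pixels the stud pairs are A (133,224) and (176,221), B (374,107) and (417,103), C (616,129) and (658,122).

```bash
python3 - <<'E'
from h import *
q=lambda x,y:w('top2',139.6+x/6,219.6+y/6,.046)[:2]
for n,a,b,s in(("A",(133,224),(176,221),-1),("B",(374,107),(417,103),1),("C",(616,129),(658,122),1)):
    p,r=q(*a),q(*b); e=(p-r); d=np.linalg.norm(e); e/=d; f=np.array([e[1],-e[0]]) # +x-ish
    print(n,'studs',(p+r)/2,'sep',d.round(4),'centre',((p+r)/2+s*.024*f).round(4),'long axis yaw',np.degrees(np.arctan2(f[1],f[0])).round(1))
st()
# tray plan
T=np.array([.501,-.053]);
for f,pts in(('top2',None),): pass
to([0.5,0.17,0.228])
E
```

```text
A studs [0.4522 0.4077] sep 0.0211 centre [0.4283 0.4057] long axis yaw 4.9
B studs [0.51145 0.29165] sep 0.0212 centre [0.5353 0.2943] long axis yaw 6.2
C studs [0.50315 0.1726 ] sep 0.0209 centre [0.5268 0.1768] long axis yaw 10.2
{'time': 7.717, 'joints': [0.592, 0.151, 1.866, -0.0, 1.124, 2.082], 'eef_pos': [0.334, 0.308, 0.23], 'orientation': [-3.141, -0.001, 0.08], 'force': [0.08, 0.022, -0.557], 'gripper_width': 0.001, 'grasp_force': 0.0}
shift mm [154.7 150.9   2. ] tool axes x,y in world [0.997 0.08  0.001] [ 0.08  -0.997 -0.   ] [ 0.001  0.    -1.   ]
```

```bash
python3 -m handwheel '[[[0,0,0],[0.034,-0.03,0],-0.5],[[0,0,0],[0.034,-0.03,0],-0.5],[[0,0,0],[0.033,-0.03,0],-0.5],[[0,0,0],[0,0,0.02],-0.5],[[0,0,0],[0,0,0],-0.5]]' 35
python3 -m handwheel '[[[0,0,0],[0,0,0],-0.5],[[0,0,0],[0,0,0],-0.5],[[0,0,0],[0,0,0],-0.5]]'
python3 - <<'E'
from h import *
st();shot("wrist","w3");to([.428,.406,.102])
for p in ((.4283,.4057),(.4522,.4077)): print(px('w3',(*p,.034)),px('w3',(*p,.046)))
E
```

```text
time: 8.13
eef_pos: [0.423, 0.4013, 0.2066]
orientation: [3.14, 0.002, 0.081]
force: [-0.7, -0.9, -0.5]
gripper_width: 0.0303
grasp_force: 0.0
time: 8.38
eef_pos: [0.4208, 0.3991, 0.2103]
orientation: [-3.141, -0.001, 0.081]
force: [-1.1, 0.2, 0.2]
gripper_width: 0.0509
grasp_force: 0.0
{'time': 8.383, 'joints': [0.639, 0.348, 1.639, -0.0, 1.154, 2.129], 'eef_pos': [0.421, 0.399, 0.21], 'orientation': [-3.141, -0.001, 0.081], 'force': [-1.075, 0.175, 0.219], 'gripper_width': 0.051, 'grasp_force': 0.0}
shift mm [  7.7  -6.2 108.5] tool axes x,y in world [0.997 0.081 0.001] [ 0.081 -0.997 -0.001] [ 0.001  0.001 -1.   ]
[269.1 207. ] [268.7 210.3]
[268.9 178.1] [268.4 180.1]
```

View pics/w3.png

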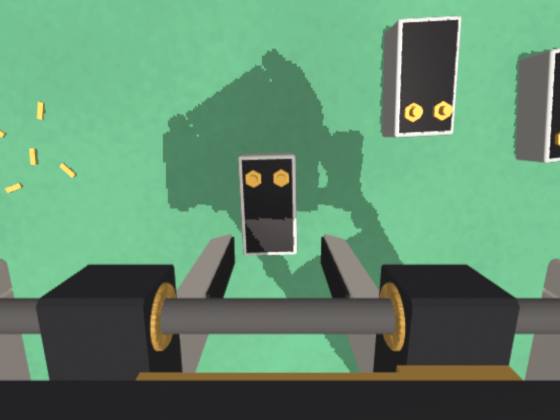

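Choke A's studs are at (253,179) and (281,178); predicted midpoint (268,180), so the estimate holds. I descend and grip.

```bash
python3 -m handwheel '[[[0,0,0],[0.008,-0.006,0.02],-0.5],[[0,0,0],[0,0,0.03],-0.5],[[0,0,0],[0,0,0.03],-0.5],[[0,0,0],[0,0,0.028],-0.5],[[0,0,0],[0,0,0],-0.5]]'
python3 -m handwheel '[[[0,0,0],[0,0,0],1],[[0,0,0],[0,0,0],1],[[0,0,0],[0,0,0],1],[[0,0,0],[0,0,0],1],[[0,0,0],[0,0,0],1]]' 35
python3 -m handwheel '[[[0,0,0],[0,0,-0.03],1],[[0,0,0],[0,0,-0.03],1],[[0,0,0],[0,0,0],1]]'
python3 - <<'E'
from h import *
st();to([.501,-.053,.165])
im=np.load('pics/top2.npy')
cv2.imwrite('pics/crop3.png',cv2.resize(im[195:300,270:440],(798,493),interpolation=cv2.INTER_CUBIC))
E
```

```text
time: 8.85
eef_pos: [0.4272, 0.4048, 0.0992]
orientation: [3.14, 0.003, 0.081]
force: [-0.4, -0.0, 0.3]
gripper_width: 0.0701
grasp_force: 0.0
time: 9.27
eef_pos: [0.4289, 0.4066, 0.1033]
orientation: [-3.14, -0.003, 0.081]
force: [0.6, -0.1, 4.6]
gripper_width: 0.0459
grasp_force: 34.9
time: 9.52
eef_pos: [0.4306, 0.4076, 0.1668]
orientation: [-3.136, -0.009, 0.081]
force: [1.3, 1.3, -2.5]
gripper_width: 0.046
grasp_force: 34.8
{'time': 9.517, 'joints': [0.641, 0.402, 1.673, -0.0, 1.056, 2.131], 'eef_pos': [0.431, 0.408, 0.167], 'orientation': [-3.136, -0.009, 0.081], 'force': [1.288, 1.287, -2.524], 'gripper_width': 0.046, 'grasp_force': 34.848}
shift mm [ 3.290e+01  4.648e+02 -3.000e-01] tool axes x,y in world [0.997 0.081 0.009] [ 0.081 -0.997 -0.005] [ 0.008  0.006 -1.   ]
```

View pics/crop3.png

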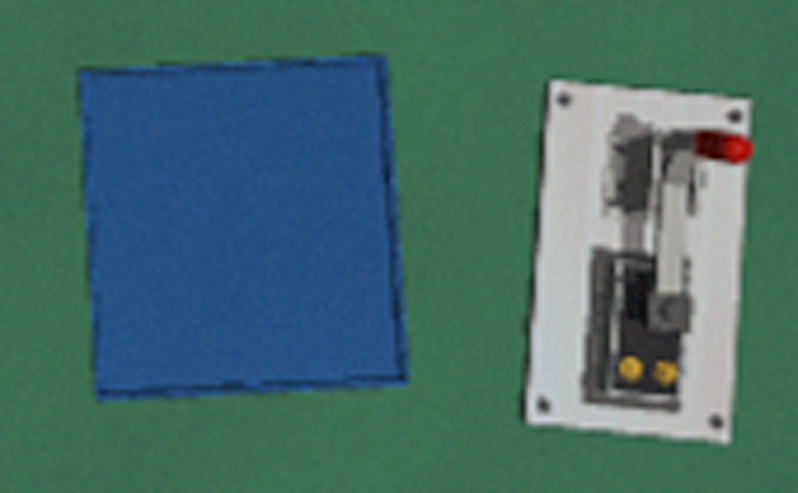

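In this enlarged crop the tray corners are (79,68), (385,55), (408,383) and (97,401). The fixture is unchanged. I compute the tray pose and the four slots.

```bash
cat >> h.py <<'E'
def tray(f,cs):
    P=np.array([w(f,u,v,.018)[:2] for u,v in cs]) # tl tr br bl
    x=(P[0]+P[1]-P[2]-P[3])/2; y=(P[0]+P[3]-P[1]-P[2])/2
    th=(np.arctan2(x[1],x[0])*1.06+np.arctan2(-y[0],y[1]))/2.06; c=P.mean(0)
    print('tray',c.round(4),'yaw',th.round(3),'sizes',np.linalg.norm(x).round(4),np.linalg.norm(y).round(4))
    X=np.array([np.cos(th),np.sin(th)]);Y=np.array([-X[1],X[0]])
    for i in(1,-1):
        for j in(1,-1): print('slot x%+d y%+d'%(i,j),(c+.048*i*X+.048*j*Y).round(4))
    return c,th
E
python3 - <<'E'
from h import *
k=798/170
tray('top2',[(269.6+x/k,194.6+y/k) for x,y in((79,68),(385,55),(408,383),(97,401))])
E
```

```text
tray [ 0.5013 -0.0521] yaw 0.066 sizes 0.2114 0.198
slot x+1 y+1 [ 0.546 -0.001]
slot x+1 y-1 [ 0.5524 -0.0968]
slot x-1 y+1 [ 0.4503 -0.0074]
slot x-1 y-1 [ 0.4566 -0.1031]
```

```bash
python3 -m handwheel '[[[0,0,0.5],[0,0.02,-0.015],1],[[0,0,0.4],[-0.001,0.035,0],1],[[0,0,0],[-0.001,0.035,0],1],[[0,0,0],[-0.001,0.035,0],1],[[0,0,0],[-0.001,0.035,0],1]]'
python3 -m handwheel '[[[0,0,0],[-0.001,0.035,0],1],[[0,0,0],[-0.001,0.035,0],1],[[0,0,0],[-0.001,0.035,0],1],[[0,0,0],[-0.001,0.035,0],1],[[0,0,0],[-0.001,0.035,0],1]]'
python3 -m handwheel '[[[0,0,0],[-0.001,0.035,0],1],[[0,0,0],[-0.001,0.035,0],1],[[0,0,0],[-0.001,0.035,0],1],[[0,0,0],[-0.001,0.035,0],1],[[0,0,0],[-0.001,0.035,0],1]]'
python3 -m handwheel '[[[0,0,0],[0,0,0],1],[[0,0,0],[0,0,0],1]]'
python3 - <<'E'
from h import *
st();shot("top","top4");to([.4566,-.1031,.107]);to([.4503,-.0074,.107])
im=np.load('pics/top4.npy');b=np.load('pics/top2.npy')
d=np.abs(im[195:300,270:380].astype(int)-b[195:300,270:380]).sum(2)>60
print('changed px: tray area',d.sum(), 'fixture', (np.abs(im[205:295,380:435].astype(int)-b[205:295,380:435]).sum(2)>60).sum())
cv2.imwrite('pics/crop4.png',cv2.resize(im[195:300,270:440],(798,493),interpolation=cv2.INTER_CUBIC))
E
```

```text
time: 9.93
eef_pos: [0.4342, 0.2443, 0.1755]
orientation: [3.141, 0.002, 0.066]
force: [0.6, -0.5, -2.5]
gripper_width: 0.0458
grasp_force: 34.9
time: 10.35
eef_pos: [0.4406, 0.0694, 0.1757]
orientation: [3.141, 0.002, 0.066]
force: [0.0, -0.3, -3.1]
gripper_width: 0.0456
grasp_force: 34.9
time: 10.77
eef_pos: [0.447, -0.1054, 0.1757]
orientation: [-3.141, 0.001, 0.065]
force: [0.0, 0.1, -3.9]
gripper_width: 0.0453
grasp_force: 34.9
time: 10.93
eef_pos: [0.4476, -0.1054, 0.1758]
orientation: [-3.141, 0.001, 0.061]
force: [-0.2, -0.4, -2.9]
gripper_width: 0.0456
grasp_force: 34.8
{'time': 10.933, 'joints': [-0.383, 0.219, 1.935, -0.0, 0.988, 1.127], 'eef_pos': [0.448, -0.105, 0.176], 'orientation': [-3.141, 0.001, 0.061], 'force': [-0.156, -0.4, -2.89], 'gripper_width': 0.046, 'grasp_force': 34.848}
shift mm [ 9.6 -0.2 68.7] tool axes x,y in world [ 0.998  0.063 -0.002] [ 0.063 -0.998 -0.001] [-0.002  0.001 -1.   ]
shift mm [  9.3 -96.2  68.8] tool axes x,y in world [ 0.998  0.063 -0.002] [ 0.063 -0.998 -0.001] [-0.002  0.001 -1.   ]
changed px: tray area 4601 fixture 725
```

View pics/crop4.png

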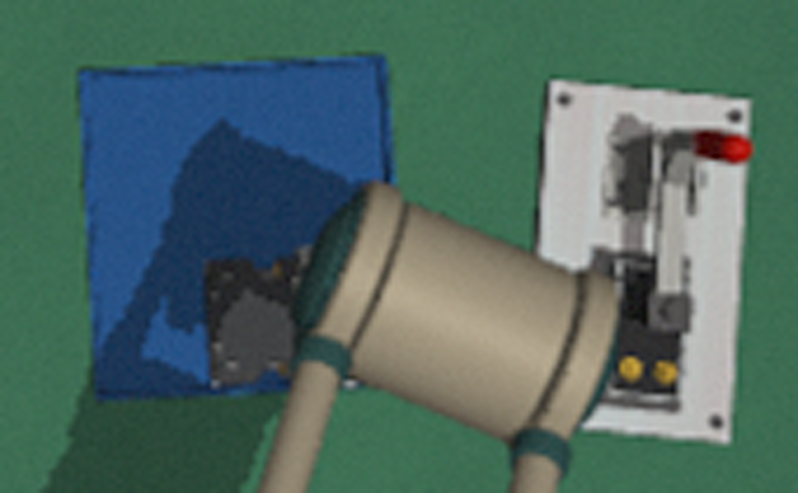

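The tray is unmoved, with its corners still at (79,68), (385,55) and (97,401). I lower A into the near right slot.

```bash
python3 -m handwheel '[[[0,0,0],[0.009,0,0.02],1],[[0,0,0],[0,0,0.02],1],[[0,0,0],[0,0,0.015],1],[[0,0,0],[0,0,0.009],1],[[0,0,0],[0,0,0.003],1]]'
python3 -m handwheel '[[[0,0,0],[0,0,0.001],1],[[0,0,0],[0,0,0],1],[[0,0,0],[0,0,0],-0.3],[[0,0,0],[0,0,0],-0.3],[[0,0,0],[0,0,0],-0.3]]'
python3 -m handwheel '[[[0,0,0],[0,0,0],-0.3],[[0,0,0],[0,0,-0.03],-0.3],[[0,0,0],[0,0,-0.04],-0.3],[[0,0,0],[0,0,-0.01],-0.3],[[0,0,0],[0,0,0],-0.3]]'
python3 - <<'E'
from h import *
st();shot("wrist","w5");to([.5268,.1768,.18])
print(px('w5',(.4566,-.1031,.038)),px('w5',(.4566-.024*-1,-.1031+.0016,.050)))
E
```

```text
time: 11.4
eef_pos: [0.4557, -0.1015, 0.108]
orientation: [-3.14, 0.004, 0.067]
force: [-0.4, 1.2, -2.4]
gripper_width: 0.0457
grasp_force: 34.8
time: 11.82
eef_pos: [0.458, -0.1036, 0.1097]
orientation: [3.14, -0.003, 0.065]
force: [-0.5, 0.2, -1.0]
gripper_width: 0.0606
grasp_force: 0.0
time: 12.23
eef_pos: [0.4592, -0.1042, 0.1922]
orientation: [3.138, -0.008, 0.065]
force: [-0.4, -0.1, 0.3]
gripper_width: 0.0609
grasp_force: 0.0
{'time': 12.233, 'joints': [-0.371, 0.211, 1.896, -0.0, 1.026, 1.135], 'eef_pos': [0.459, -0.104, 0.192], 'orientation': [3.138, -0.008, 0.065], 'force': [-0.371, -0.106, 0.299], 'gripper_width': 0.061, 'grasp_force': 0.0}
shift mm [  86.9 -275.5   10.1] tool axes x,y in world [0.998 0.065 0.004] [ 0.065 -0.998  0.002] [ 0.004 -0.002 -1.   ]
[273.8 228.2] [273.5 200.4]
```

View pics/w5.png

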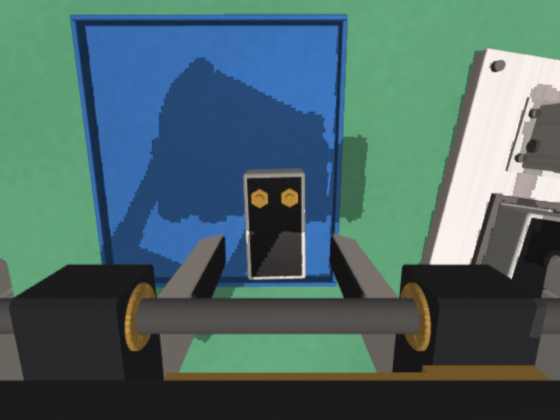

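A lies flat in its slot with studs at (259,198) and (290,198). C is next.

```bash
python3 -m handwheel '[[[0,0,0],[0.011,-0.035,0],-0.5],[[0,0,0],[0.011,-0.035,0],-0.5],[[0,0,0],[0.011,-0.035,0],-0.5],[[0,0,0],[0.011,-0.035,0],-0.5],[[0,0,0],[0.011,-0.035,0],-0.5]]'
python3 -m handwheel '[[[0,0,0],[0.011,-0.035,0],-0.5],[[0,0,0],[0.011,-0.035,0],-0.5],[[0,0,0],[0.010,-0.031,0],-0.5],[[0,0,-3.5],[0,0,0],-0.5],[[0,0,-3],[0,0,0],-0.5]]'
python3 -m handwheel '[[[0,0,0],[0,0,0],-0.5]]'
python3 - <<'E'
from h import *
st();shot("wrist","w6");to([.5268,.1768,.102])
print(px('w6',(.5032,.1726,.046)))
im=np.load('pics/w6.npy');hsv=cv2.cvtColor(im,cv2.COLOR_BGR2HSV);m=cv2.inRange(hsv,(12,150,120),(35,255,255));m[260:]=0
n,l,s,c=cv2.connectedComponentsWithStats(m);print([(c[i].round(1).tolist(),int(s[i,4])) for i in range(1,n) if s[i,4]>40])
E
```

```text
time: 12.7
eef_pos: [0.4997, 0.0763, 0.1869]
orientation: [-3.142, 0.003, 0.065]
force: [0.2, -0.2, 0.3]
gripper_width: 0.0707
grasp_force: 0.0
time: 13.12
eef_pos: [0.5252, 0.1796, 0.1864]
orientation: [-3.142, 0.004, 0.185]
force: [-0.8, -0.2, 0.2]
gripper_width: 0.0705
grasp_force: 0.0
time: 13.2
eef_pos: [0.5249, 0.1783, 0.1865]
orientation: [3.141, 0.004, 0.181]
force: [0.1, 0.0, 0.1]
gripper_width: 0.0705
grasp_force: 0.0
{'time': 13.2, 'joints': [0.202, 0.337, 1.724, -0.0, 1.085, 1.592], 'eef_pos': [0.525, 0.178, 0.186], 'orientation': [3.141, 0.004, 0.181], 'force': [0.123, 0.036, 0.139], 'gripper_width': 0.071, 'grasp_force': 0.0}
shift mm [ 1.9  1.3 84.8] tool axes x,y in world [ 0.984  0.177 -0.004] [ 0.177 -0.984  0.   ] [-0.004 -0.001 -1.   ]
[278.3 256.7]
[([106.6, 211.8], 161), ([136.3, 213.8], 77), ([136.2, 213.8], 69), ([265.0, 250.6], 48), ([294.0, 250.0], 46)]
```

```bash
python3 -m handwheel '[[[0,0,0],[0.002,0.001,0.03],-0.5],[[0,0,0],[0,0,0.03],-0.5],[[0,0,0],[0,0,0.022],-0.5],[[0,0,0],[0,0,0.002],-0.5],[[0,0,0],[0,0,0],1]]'
python3 -m handwheel '[[[0,0,0],[0,0,0],1],[[0,0,0],[0,0,0],1],[[0,0,0],[0,0,0],1],[[0,0,0],[0,0,0],1],[[0,0,0],[0,0,-0.03],1]]'
python3 -m handwheel '[[[0,0,0],[0,0,-0.035],1],[[0,0,0],[-0.002,0.03,-0.01],1],[[0,0,0],[-0.002,0.03,0],1],[[0,0,0],[-0.002,0.03,0],1],[[0,0,0],[-0.002,0.03,0],1]]'
python3 -m handwheel '[[[0,0,0],[-0.002,0.03,0],1],[[0,0,0],[-0.003,0.028,0],1],[[0,0,3.3],[0,0,0],1],[[0,0,3.3],[0,0,0],1],[[0,0,0],[0,0,0],1]]'
python3 - <<'E'
from h import *
st();shot("top","top7");to([.546,-.001,.107])
im=np.load('pics/top7.npy');
d=lambda a:(np.abs(im[a].astype(int)-np.load('pics/top2.npy')[a]).sum(2)>60).sum()
print('right tray edge',d(np.s_[205:285,345:362]),'nest',d(np.s_[245:292,380:435]))
E
```

```text
time: 13.67
eef_pos: [0.5269, 0.1763, 0.103]
orientation: [3.141, 0.005, 0.177]
force: [-0.9, -0.4, 1.0]
gripper_width: 0.0667
grasp_force: 0.0
time: 14.08
eef_pos: [0.5248, 0.1764, 0.1309]
orientation: [3.141, 0.011, 0.179]
force: [-1.3, -0.2, -4.7]
gripper_width: 0.0458
grasp_force: 34.8
time: 14.5
eef_pos: [0.541, 0.0566, 0.1801]
orientation: [3.141, -0.0, 0.18]
force: [0.1, -0.2, -4.6]
gripper_width: 0.0457
grasp_force: 34.8
time: 14.92
eef_pos: [0.5463, -0.0011, 0.1794]
orientation: [-3.142, 0.001, 0.061]
force: [-0.7, 0.7, -4.3]
gripper_width: 0.0459
grasp_force: 34.8
{'time': 14.917, 'joints': [-0.129, 0.332, 1.753, -0.0, 1.058, 1.381], 'eef_pos': [0.546, -0.001, 0.179], 'orientation': [-3.142, 0.001, 0.061], 'force': [-0.699, 0.717, -4.343], 'gripper_width': 0.046, 'grasp_force': 34.808}
shift mm [-0.3  0.3 72.4] tool axes x,y in world [ 0.998  0.064 -0.001] [ 0.064 -0.998 -0.   ] [-0.001  0.    -1.   ]
right tray edge 138 nest 0
```

```bash
cat >> h.py <<'E'
def blue(im): return cv2.inRange(cv2.cvtColor(im,cv2.COLOR_BGR2HSV),(100,110,30),(125,255,255))>0
def moved(f,base='top2'):
    a=blue(np.load(f'pics/{f}.npy'))[190:300,270:380];b=blue(np.load(f'pics/{base}.npy'))[190:300,270:380]
    ys,xs=np.where(a);print('tray new blue px',(a&~b).sum(),'extent',xs.min()+270,xs.max()+270,ys.min()+190,ys.max()+190,'base',[ (np.where(b)[i].min(),np.where(b)[i].max()) for i in(1,0)])
E
python3 - <<'E'
from h import *
moved('top4');moved('top7')
E
```

```text
tray new blue px 2 extent 287 353 207 280 base [(np.int64(17), np.int64(86)), (np.int64(17), np.int64(90))]
tray new blue px 5 extent 289 356 207 280 base [(np.int64(17), np.int64(86)), (np.int64(17), np.int64(90))]
```

Tray unmoved. I lower C, release it and go on to B.

```bash
python3 -m handwheel '[[[0,0,0],[0,0,0.025],1],[[0,0,0],[0,0,0.02],1],[[0,0,0],[0,0,0.015],1],[[0,0,0],[0,0,0.009],1],[[0,0,0],[0,0,0.003],1]]'
python3 -m handwheel '[[[0,0,0],[0,0,0],1],[[0,0,0],[0,0,0],1],[[0,0,0],[0,0,0],-0.3],[[0,0,0],[0,0,0],-0.3],[[0,0,0],[0,0,0],-0.3]]'
python3 -m handwheel '[[[0,0,0],[0,0,0],-0.3],[[0,0,0],[0,0,-0.03],-0.3],[[0,0,0],[0,0,-0.04],-0.3],[[0,0,0],[0,0,-0.01],-0.5],[[0,0,0],[-0.002,-0.035,0],-0.5]]'
python3 -m handwheel '[[[0,0,0],[-0.003,-0.037,0],-0.5],[[0,0,0],[-0.003,-0.037,0],-0.5],[[0,0,0],[-0.003,-0.037,0],-0.5],[[0,0,0],[-0.003,-0.037,0],-0.5],[[0,0,0],[-0.003,-0.037,0],-0.5]]'
python3 -m handwheel '[[[0,0,0],[-0.003,-0.037,0],-0.5],[[0,0,0],[-0.003,-0.037,0],-0.5],[[0,0,-2.6],[0,0,0],-0.5],[[0,0,0],[0,0,0],-0.5]]'
python3 - <<'E'
from h import *
st();shot("wrist","w8");to([.5353,.2943,.102])
print(px('w8',(.51145,.29165,.046)))
im=np.load('pics/w8.npy');hsv=cv2.cvtColor(im,cv2.COLOR_BGR2HSV);m=cv2.inRange(hsv,(12,150,120),(35,255,255));m[285:]=0
n,l,s,c=cv2.connectedComponentsWithStats(m);print([(c[i].round(1).tolist(),int(s[i,4])) for i in range(1,n) if s[i,4]>40])
E
```

```text
time: 15.38
eef_pos: [0.5459, 0.0003, 0.109]
orientation: [-3.141, 0.003, 0.066]
force: [-10.3, 1.2, 32.3]
gripper_width: 0.0459
grasp_force: 35.0
time: 15.8
eef_pos: [0.5478, -0.0003, 0.1083]
orientation: [3.141, -0.002, 0.064]
force: [0.1, -0.0, 0.1]
gripper_width: 0.0602
grasp_force: 0.0
time: 16.22
eef_pos: [0.5468, 0.0305, 0.1916]
orientation: [3.137, -0.011, 0.059]
force: [0.7, -0.0, -0.6]
gripper_width: 0.0692
grasp_force: 0.0
time: 16.63
eef_pos: [0.5157, 0.2198, 0.1876]
orientation: [3.142, -0.001, 0.063]
force: [-0.3, 0.8, -0.1]
gripper_width: 0.0706
grasp_force: 0.0
time: 16.97
eef_pos: [0.5048, 0.2937, 0.1873]
orientation: [3.142, -0.0, 0.114]
force: [0.4, -0.1, 1.0]
gripper_width: 0.0707
grasp_force: 0.0
{'time': 16.967, 'joints': [0.408, 0.374, 1.66, -0.0, 1.107, 1.865], 'eef_pos': [0.505, 0.294, 0.187], 'orientation': [3.142, -0.0, 0.114], 'force': [0.382, -0.063, 0.993], 'gripper_width': 0.071, 'grasp_force': 0.0}
shift mm [30.3  1.3 85.3] tool axes x,y in world [ 0.994  0.11  -0.   ] [ 0.11  -0.994  0.001] [-0.    -0.001 -1.   ]
[279.9 219.8]
[([264.5, 215.6], 232), ([294.2, 215.1], 241)]
```

```bash
python3 -m handwheel '[[[0,0,0],[0.016,0.001,0.02],-0.5],[[0,0,0],[0.016,0,0.03],-0.5],[[0,0,0],[0,0,0.03],-0.5],[[0,0,0],[0,0,0.005],-0.5],[[0,0,0],[0,0,0],1]]'
python3 -m handwheel '[[[0,0,0],[0,0,0],1],[[0,0,0],[0,0,0],1],[[0,0,0],[0,0,0],1],[[0,0,0],[0,0,0],1],[[0,0,0],[0,0,-0.03],1]]'
python3 -m handwheel '[[[0,0,0],[0,0,-0.035],1],[[0,0,0],[-0.0134,0.0322,-0.01],1],[[0,0,0],[-0.0134,0.0322,0],1],[[0,0,0],[-0.0134,0.0322,0],1],[[0,0,0],[-0.0134,0.0322,0],1]]'
python3 -m handwheel '[[[0,0,0],[-0.0134,0.0322,0],1],[[0,0,0],[-0.0134,0.0322,0],1],[[0,0,0],[-0.0134,0.0322,0],1],[[0,0,0],[-0.0134,0.0322,0],1],[[0,0,0],[-0.0134,0.0322,0],1]]'
python3 -m handwheel '[[[0,0,2.7],[0,0,0],1],[[0,0,0],[0,0,0],1]]'
python3 - <<'E'
from h import *
st();shot("top","top9");moved('top9');to([.4503,-.0074,.109])
E
```

```text
time: 17.43
eef_pos: [0.536, 0.2921, 0.1004]
orientation: [3.14, 0.006, 0.107]
force: [-0.0, -0.5, -0.5]
gripper_width: 0.0667
grasp_force: 0.0
time: 17.85
eef_pos: [0.5341, 0.2928, 0.1288]
orientation: [3.139, 0.01, 0.109]
force: [-0.2, -0.8, -4.6]
gripper_width: 0.0455
grasp_force: 34.9
time: 18.27
eef_pos: [0.4969, 0.1591, 0.1784]
orientation: [3.141, -0.001, 0.11]
force: [-0.1, -1.1, -1.9]
gripper_width: 0.0457
grasp_force: 34.9
time: 18.68
eef_pos: [0.4476, -0.0083, 0.1781]
orientation: [3.141, -0.0, 0.11]
force: [0.9, -1.0, -3.3]
gripper_width: 0.0456
grasp_force: 34.9
time: 18.85
eef_pos: [0.448, -0.0087, 0.1781]
orientation: [3.141, -0.0, 0.057]
force: [0.0, 0.5, -3.1]
gripper_width: 0.0461
grasp_force: 34.9
{'time': 18.85, 'joints': [-0.175, 0.199, 1.956, -0.0, 0.986, 1.339], 'eef_pos': [0.448, -0.009, 0.178], 'orientation': [3.141, -0.0, 0.057], 'force': [0.029, 0.53, -3.118], 'gripper_width': 0.046, 'grasp_force': 34.945}
tray new blue px 0 extent 287 356 207 279 base [(np.int64(17), np.int64(86)), (np.int64(17), np.int64(90))]
shift mm [ 1.8 -0.2 69.1] tool axes x,y in world [0.998 0.06  0.001] [ 0.06  -0.998 -0.   ] [ 0.001  0.    -1.   ]
```

```bash
python3 -m handwheel '[[[0,0,-0.3],[0.001,0,0.025],1],[[0,0,0],[0,0,0.02],1],[[0,0,0],[0,0,0.014],1],[[0,0,0],[0,0,0.006],1],[[0,0,0],[0,0,0.003],1]]'
python3 -m handwheel '[[[0,0,0],[0,0,0],1],[[0,0,0],[0,0,0],1],[[0,0,0],[0,0,0],-0.3],[[0,0,0],[0,0,0],-0.3],[[0,0,0],[0,0,0],-0.3]]'
python3 -m handwheel '[[[0,0,0],[0,0,0],-0.3],[[0,0,0],[0,0,-0.03],-0.3],[[0,0,0],[0,0,-0.04],-0.3],[[0,0,0],[0,0,-0.04],-0.3],[[0,0,0],[0,0,-0.04],-0.3]]'
python3 -m handwheel '[[[0,0,3],[0,0,-0.02],-0.3],[[0,0,3],[0,0,0],-0.3],[[0,0,3],[0,0,0],-0.3],[[0,0,0],[0,0,0],-0.3]]'
python3 - <<'E'
from h import *
st();shot("top","top10");shot("wrist","w10");moved('top10');to([.538,-.3144,.335])
E
```

```text
time: 19.32
eef_pos: [0.4496, -0.006, 0.1089]
orientation: [-3.141, 0.002, 0.069]
force: [0.8, -0.4, -3.0]
gripper_width: 0.0457
grasp_force: 34.9
time: 19.73
eef_pos: [0.4507, -0.0072, 0.1106]
orientation: [3.141, -0.002, 0.067]
force: [-0.6, 0.1, -0.5]
gripper_width: 0.0602
grasp_force: 0.0
time: 20.15
eef_pos: [0.4494, -0.007, 0.2616]
orientation: [3.142, 0.0, 0.067]
force: [0.3, 0.4, 0.3]
gripper_width: 0.0612
grasp_force: 0.0
time: 20.48
eef_pos: [0.4499, -0.0071, 0.2806]
orientation: [3.141, -0.002, -0.091]
force: [0.4, 0.4, -0.7]
gripper_width: 0.0611
grasp_force: 0.0
{'time': 20.483, 'joints': [-0.171, 0.1, 1.79, -0.0, 1.249, 1.491], 'eef_pos': [0.45, -0.007, 0.281], 'orientation': [3.141, -0.002, -0.091], 'force': [0.42, 0.375, -0.659], 'gripper_width': 0.061, 'grasp_force': 0.0}
tray new blue px 0 extent 287 354 207 244 base [(np.int64(17), np.int64(86)), (np.int64(17), np.int64(90))]
shift mm [115.3 298.3 -55.2] tool axes x,y in world [ 0.996 -0.089  0.   ] [-0.089 -0.996  0.   ] [ 0. -0. -1.]
```

View pics/w10.png

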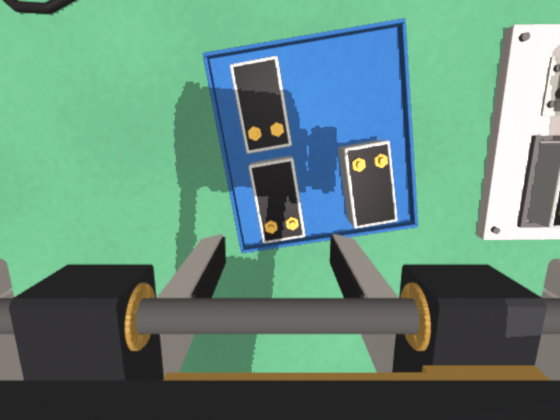

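All three sit flat in the tray, with stud pairs at (266,131), (282,225) and (370,162). The free slot is the far right one. Next is the clamp handle.

```bash
python3 -m handwheel '[[[0,0,0],[0.010,0.026,-0.03],-0.3],[[0,0,0],[0.014,0.036,-0.01],-0.3],[[0,0,0],[0.014,0.036,-0.01],-0.3],[[0,0,0],[0.014,0.036,-0.005],-0.3],[[0,0,0],[0.014,0.036,0],-0.3]]'
python3 -m handwheel '[[[0,0,0],[0.014,0.036,0],-0.3],[[0,0,0],[0.014,0.036,0],-0.3],[[0,0,0],[0.014,0.036,0],-0.3],[[0,0,0.4],[0.007,0.020,0],-0.3],[[0,0,0],[0,0,0],-0.3]]'
python3 - <<'E'
from h import *
st();shot("wrist","w11");shot("top","top11");moved('top11');to([.538,-.3144,.277])
print('tip pred',px('w11',(.538,-.3144,.199)))
im=np.load('pics/w11.npy');h=cv2.cvtColor(im,cv2.COLOR_BGR2HSV);m=cv2.inRange(h,(0,150,60),(8,255,255))|cv2.inRange(h,(172,150,60),(180,255,255))
ys,xs=np.where(m);print('red',len(xs),xs.min(),xs.max(),ys.min(),ys.max(),xs.mean(),ys.mean())
print('fixture corners', [px('w11',p) for p in ((.590,-.382,.015),(.597,-.258,.015))])
E
```

```text
time: 21.0
eef_pos: [0.5009, -0.1842, 0.3358]
orientation: [3.141, -0.002, -0.089]
force: [0.2, -0.0, 0.8]
gripper_width: 0.0614
grasp_force: 0.0
time: 21.42
eef_pos: [0.5383, -0.319, 0.3327]
orientation: [3.14, 0.001, -0.1]
force: [-0.2, 0.5, -0.9]
gripper_width: 0.0611
grasp_force: 0.0
{'time': 21.417, 'joints': [-0.645, 0.339, 1.338, -0.002, 1.465, 1.026], 'eef_pos': [0.538, -0.319, 0.333], 'orientation': [3.14, 0.001, -0.1], 'force': [-0.156, 0.47, -0.889], 'gripper_width': 0.061, 'grasp_force': 0.0}
tray new blue px 4 extent 287 356 207 279 base [(np.int64(17), np.int64(86)), (np.int64(17), np.int64(90))]
shift mm [ 0.8 -0.  56.4] tool axes x,y in world [ 0.995 -0.098 -0.002] [-0.098 -0.995 -0.002] [-0.002  0.002 -1.   ]
tip pred [269.5 232.3]
red 966 80 278 0 237 265.4927536231884 212.1304347826087
fixture corners [array([323.7, 141.5]), array([221.9, 146.2])]
```

View pics/w11.png

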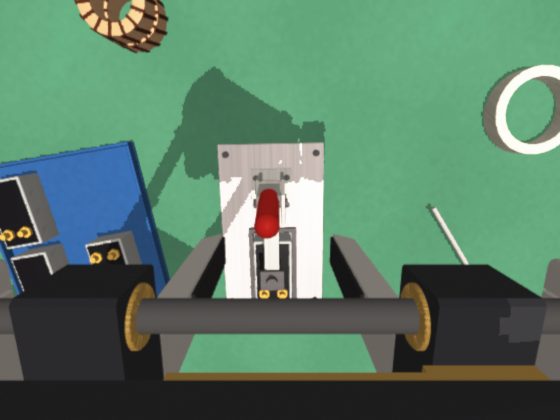

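The red handle's round end is centred near (267,225), a few px from the prediction at (269,232), so I aim 4 mm further along x. The fixture corners match. I pinch it.

```bash
python3 -m handwheel '[[[0,0,0],[0.004,-0.0015,0.02],-0.3],[[0,0,0],[0,0,0.02],-0.3],[[0,0,0],[0,0,0.014],-0.3],[[0,0,0],[0,0,0],-0.3],[[0,0,0],[0,0,0],1]]' 25
python3 -m handwheel '[[[0,0,0],[0,0,0],1],[[0,0,0],[0,0,0],1],[[0,0,0],[0,0,0],1],[[0,0,0],[0,0,0],1],[[0,0,0],[0,0,0],1]]'
python3 -m handwheel '[[[0,0,0],[0,0,0],1]]'
python3 - <<'E'
from h import *
st();shot("wrist","w12");print(px('w12',(.538,-.3144,.199)))
E
```

```text
time: 21.93
eef_pos: [0.5413, -0.3113, 0.2805]
orientation: [-3.14, 0.002, -0.095]
force: [-0.2, -0.0, 0.7]
gripper_width: 0.057
grasp_force: 0.0
time: 22.35
eef_pos: [0.5418, -0.3132, 0.2813]
orientation: [3.141, -0.001, -0.097]
force: [-0.6, 0.2, 0.9]
gripper_width: 0.0247
grasp_force: 0.0
time: 22.43
eef_pos: [0.5418, -0.3126, 0.281]
orientation: [-3.14, -0.0, -0.097]
force: [0.5, 6.6, 3.8]
gripper_width: 0.0179
grasp_force: 3.5
{'time': 22.433, 'joints': [-0.635, 0.364, 1.428, 0.001, 1.35, 1.033], 'eef_pos': [0.542, -0.313, 0.281], 'orientation': [-3.14, -0.0, -0.097], 'force': [0.531, 6.561, 3.813], 'gripper_width': 0.018, 'grasp_force': 3.499}
[279.9 265.2]
```

```bash
python3 -m handwheel '[[[0,0,0],[0,0,0],1],[[0,0,0],[0.005,0,-0.0005],1],[[0,0,0],[0.005,0,-0.0005],1],[[0,0,0],[0.007,0,0.001],1],[[0,0,0],[0.007,0,0.001],1]]' 25
python3 -m handwheel '[[[0,0,0],[0.007,0,0.002],1],[[0,0,0],[0.007,0,0.002],1],[[0,0,0],[0.007,0,0.003],1],[[0,0,0],[0.007,0,0.004],1],[[0,0,0],[0.007,0,0.004],1]]'
python3 -m handwheel '[[[0,0,0],[0.009,0,0.007],1],[[0,0,0],[0.009,0,0.007],1],[[0,0,0],[0.007,0,0.0085],1],[[0,0,0],[0.007,0,0.0085],1],[[0,0,0],[0.005,0,0.009],1]]'
python3 - <<'E'
from h import *
st()
E
```

```text
time: 22.9
eef_pos: [0.5659, -0.3145, 0.279]
orientation: [-3.139, 0.002, -0.097]
force: [-1.2, 5.1, -2.0]
gripper_width: 0.0177
grasp_force: 25.0
time: 23.32
eef_pos: [0.601, -0.3176, 0.2632]
orientation: [-3.139, 0.003, -0.097]
force: [-2.6, 5.0, -1.2]
gripper_width: 0.0176
grasp_force: 25.0
time: 23.73
eef_pos: [0.6382, -0.3207, 0.2228]
orientation: [-3.138, 0.002, -0.096]
force: [-1.0, 6.1, -0.0]
gripper_width: 0.0173
grasp_force: 25.0
{'time': 23.733, 'joints': [-0.564, 0.532, 1.292, 0.002, 1.322, 1.103], 'eef_pos': [0.638, -0.321, 0.223], 'orientation': [-3.138, 0.002, -0.096], 'force': [-1.035, 6.085, -0.042], 'gripper_width': 0.017, 'grasp_force': 24.999}
```

```bash
python3 -m handwheel '[[[0,0,0],[0.005,0,0.009],1],[[0,0,0],[0.0035,0,0.009],1],[[0,0,0],[0.0035,0,0.009],1],[[0,0,0],[0.0015,0,0.0085],1],[[0,0,0],[0.0015,0,0.0085],1]]'
python3 -m handwheel '[[[0,0,0],[-0.0005,0,0.008],1],[[0,0,0],[-0.0005,0,0.008],1],[[0,0,0],[-0.0005,0,0.004],1],[[0,0,0],[-0.0005,0,0.004],1],[[0,0,0],[0,0,0.002],1]]'
python3 -m handwheel '[[[0,0,0],[0,0,0],1],[[0,0,0],[0,0,0],-0.4],[[0,0,0],[0,0,0],-0.4],[[0,0,0],[0,0,0],-0.4],[[0,0,0],[0,0,0],-0.4]]'
python3 -m handwheel '[[[0,0,0],[0,0,-0.04],-0.4],[[0,0,0],[0,0,-0.04],-0.4],[[0,0,0],[0,0,-0.04],-0.4],[[0,0,0],[0,0,-0.04],-0.4],[[0,0,0],[0,0,0],-0.4]]'
python3 - <<'E'
from h import *
st();shot("scene","sc13");shot("top","top13");moved('top13');to([.437,-.305,.30])
b=np.load('pics/sc13.npy')[200:420,40:340];b=cv2.resize(b,(600,440),interpolation=cv2.INTER_CUBIC);cv2.imwrite('pics/crop13.png',b)
E
```

```text
time: 24.15
eef_pos: [0.6517, -0.3218, 0.1783]
orientation: [-3.137, 0.005, -0.096]
force: [-4.4, 5.8, 0.8]
gripper_width: 0.0173
grasp_force: 25.0
time: 24.57
eef_pos: [0.6508, -0.3218, 0.1567]
orientation: [-3.139, 0.0, -0.097]
force: [-5.5, 9.3, 20.6]
gripper_width: 0.0175
grasp_force: 25.0
time: 24.98
eef_pos: [0.6508, -0.3246, 0.1541]
orientation: [3.14, -0.001, -0.097]
force: [0.3, 0.6, -0.5]
gripper_width: 0.0405
grasp_force: 0.0
time: 25.4
eef_pos: [0.653, -0.3259, 0.3246]
orientation: [3.133, -0.016, -0.097]
force: [0.9, -1.1, 1.9]
gripper_width: 0.0657
grasp_force: 0.0
{'time': 25.4, 'joints': [-0.558, 0.5, 1.098, -0.001, 1.526, 1.11], 'eef_pos': [0.653, -0.326, 0.325], 'orientation': [3.133, -0.016, -0.097], 'force': [0.925, -1.068, 1.881], 'gripper_width': 0.066, 'grasp_force': 0.0}
tray new blue px 3 extent 287 356 207 279 base [(np.int64(17), np.int64(86)), (np.int64(17), np.int64(90))]
shift mm [-215.     1.2   15.9] tool axes x,y in world [ 0.995 -0.097  0.005] [-0.097 -0.995  0.003] [ 0.005 -0.004 -1.   ]
```

View pics/crop13.png

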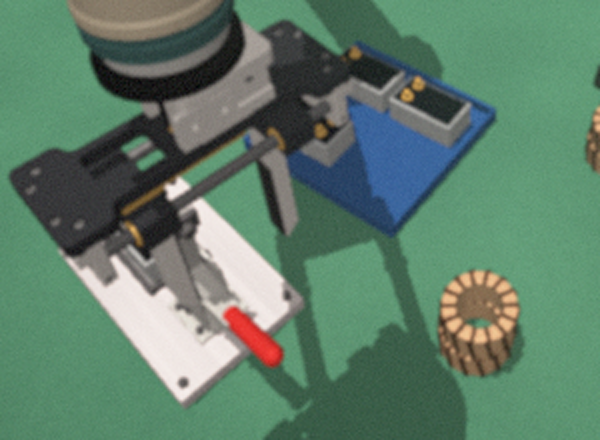

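The handle is down in the open position, its red end at crop (265,350). I move above the nest and look.

```bash
python3 -m handwheel '[[[0,0,0],[-0.036,0,0],-0.5],[[0,0,0],[-0.036,0,0],-0.5],[[0,0,0],[-0.036,0,0],-0.5],[[0,0,0],[-0.036,0,0],-0.5],[[0,0,0],[-0.036,0,0],-0.5]]' 35
python3 -m handwheel '[[[0,0,0],[-0.036,0.001,0],-0.5],[[0,0,0],[-0.004,0,0.02],-0.5],[[0,0,0],[0,0,0.02],-0.5],[[0,0,0],[0,0,0],-0.5],[[0,0,0],[0,0,0],-0.5]]'
python3 - <<'E'
from h import *
st();shot("wrist","w14");shot("top","top14");moved('top14');to([.437,-.3047,.117])
Y=np.array([-.9954,.0958,0]);N=np.array([.4372,-.3047,0])
for d,z in((24,.061),(-42,.049),(42,.049)):print(px('w14',N+Y*d*1e-3+np.array([0,0,z])))
im=np.load('pics/w14.npy');hsv=cv2.cvtColor(im,cv2.COLOR_BGR2HSV);m=cv2.inRange(hsv,(12,150,120),(35,255,255));m[285:]=0;m[:,:180]=0
n,l,s,c=cv2.connectedComponentsWithStats(m);print([(c[i].round(1).tolist(),int(s[i,4])) for i in range(1,n) if s[i,4]>40])
E
```

```text
time: 25.92
eef_pos: [0.4688, -0.3056, 0.3118]
orientation: [-3.14, 0.004, -0.097]
force: [0.1, -0.6, 0.3]
gripper_width: 0.0709
grasp_force: 0.0
time: 26.33
eef_pos: [0.4302, -0.3029, 0.2725]
orientation: [-3.139, 0.004, -0.097]
force: [0.4, -0.7, 0.1]
gripper_width: 0.0703
grasp_force: 0.0
{'time': 26.333, 'joints': [-0.746, 0.224, 1.654, -0.0, 1.268, 0.923], 'eef_pos': [0.43, -0.303, 0.272], 'orientation': [-3.139, 0.004, -0.097], 'force': [0.388, -0.696, 0.146], 'gripper_width': 0.07, 'grasp_force': 0.0}
tray new blue px 9 extent 287 356 207 279 base [(np.int64(17), np.int64(86)), (np.int64(17), np.int64(90))]
shift mm [  5.5   0.5 157.4] tool axes x,y in world [ 0.995 -0.097 -0.   ] [-0.097 -0.995 -0.   ] [-0.  0. -1.]
[278.5 223.7]
[278.4 152.4]
[278.5 237.8]
[([540.6, 233.5], 1407), ([267.0, 219.1], 141), ([289.6, 218.7], 138)]
```

View pics/w14.png

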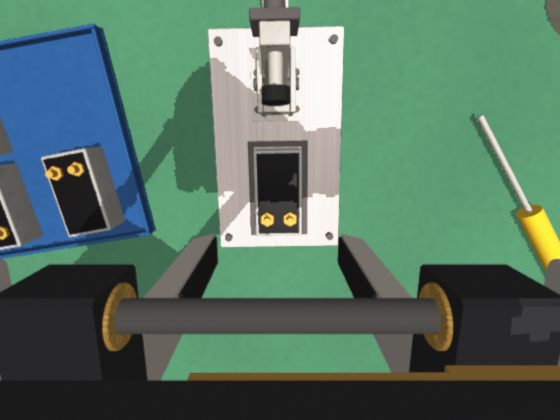

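Choke0 is in its nest with studs at (267,219) and (290,219), and the clamp is clear. I lift it from above the rim.

```bash
python3 -m handwheel '[[[0,0,0],[0.004,0.0005,0.035],-0.5],[[0,0,0],[0.004,0,0.035],-0.5],[[0,0,0],[0,0,0.035],-0.5],[[0,0,0],[0,0,0.03],-0.5],[[0,0,0],[0,0,0.01],-0.5]]'
python3 -m handwheel '[[[0,0,0],[0,0,0],-0.5],[[0,0,0],[0,0,0.002],-0.5],[[0,0,0],[0,0,0],1],[[0,0,0],[0,0,0],1],[[0,0,0],[0,0,0],1]]' 35
python3 -m handwheel '[[[0,0,0],[0,0,0],1],[[0,0,0],[0,0,0],1]]'
python3 -m handwheel '[[[0,0,0],[0,0,-0.01],1],[[0,0,0],[0,0,-0.02],1],[[0,0,0],[0,0,-0.03],1],[[0,0,0],[0,0,-0.03],1],[[0,0,0],[0,0,0],1]]'
python3 - <<'E'
from h import *
st();shot("top","top15");moved('top15');to([.5524,-.0968,.2])
E
```

```text
time: 26.85
eef_pos: [0.4382, -0.3034, 0.1262]
orientation: [-3.138, 0.005, -0.096]
force: [0.1, 1.2, -0.6]
gripper_width: 0.0703
grasp_force: 0.0
time: 27.27
eef_pos: [0.4399, -0.3053, 0.1294]
orientation: [3.139, -0.003, -0.097]
force: [0.1, 1.1, -0.5]
gripper_width: 0.054
grasp_force: 0.0
time: 27.43
eef_pos: [0.4396, -0.3044, 0.1289]
orientation: [3.142, -0.002, -0.098]
force: [0.7, 2.6, 6.0]
gripper_width: 0.0458
grasp_force: 34.9
time: 27.85
eef_pos: [0.4411, -0.3067, 0.2233]
orientation: [3.134, -0.009, -0.097]
force: [0.3, -1.1, -3.0]
gripper_width: 0.0454
grasp_force: 34.9
{'time': 27.85, 'joints': [-0.737, 0.273, 1.718, -0.001, 1.14, 0.931], 'eef_pos': [0.441, -0.307, 0.223], 'orientation': [3.134, -0.009, -0.097], 'force': [0.262, -1.111, -3.025], 'gripper_width': 0.045, 'grasp_force': 34.94}
tray new blue px 10 extent 287 356 207 280 base [(np.int64(17), np.int64(86)), (np.int64(17), np.int64(90))]
shift mm [  91.3 -219.1   20.1] tool axes x,y in world [ 0.995 -0.097  0.006] [-0.097 -0.995  0.005] [ 0.005 -0.005 -1.   ]
```

```bash
python3 -m handwheel '[[[0,0,0],[0.008,-0.02,0],1],[[0,0,0],[0.013,-0.032,0],1],[[0,0,0],[0.013,-0.032,0],1],[[0,0,0],[0.013,-0.032,0],1],[[0,0,0],[0.013,-0.032,0],1]]'
python3 -m handwheel '[[[0,0,0],[0.013,-0.032,0],1],[[0,0,0],[0.013,-0.032,0],1],[[0,0,-4.6],[0.005,-0.007,0],1],[[0,0,-4.7],[0,0,0.01],1],[[0,0,0],[0,0,0.01],1]]'
python3 -m handwheel '[[[0,0,0],[0,0,0],1]]'
python3 - <<'E'
from h import *
st();shot("top","top16");shot("wrist","w16");moved('top16');to([.5524,-.0968,.118])
E
```

```text
time: 28.32
eef_pos: [0.5122, -0.1614, 0.2155]
orientation: [-3.141, 0.004, -0.098]
force: [0.5, -0.1, -3.9]
gripper_width: 0.046
grasp_force: 34.9
time: 28.73
eef_pos: [0.5504, -0.0943, 0.1956]
orientation: [-3.141, 0.003, 0.069]
force: [-0.1, -0.5, -3.2]
gripper_width: 0.0458
grasp_force: 34.9
time: 28.82
eef_pos: [0.5484, -0.0947, 0.1937]
orientation: [-3.139, 0.008, 0.064]
force: [-1.1, 1.2, -4.2]
gripper_width: 0.0455
grasp_force: 34.9
{'time': 28.817, 'joints': [-0.296, 0.334, 1.707, -0.001, 1.108, 1.212], 'eef_pos': [0.548, -0.095, 0.194], 'orientation': [-3.139, 0.008, 0.064], 'force': [-1.108, 1.237, -4.222], 'gripper_width': 0.046, 'grasp_force': 34.94}
tray new blue px 2 extent 287 356 208 279 base [(np.int64(17), np.int64(86)), (np.int64(17), np.int64(90))]
shift mm [ 3.   1.4 77.9] tool axes x,y in world [ 0.998  0.063 -0.004] [ 0.063 -0.998 -0.001] [-0.004  0.001 -1.   ]
```

View pics/w16.png

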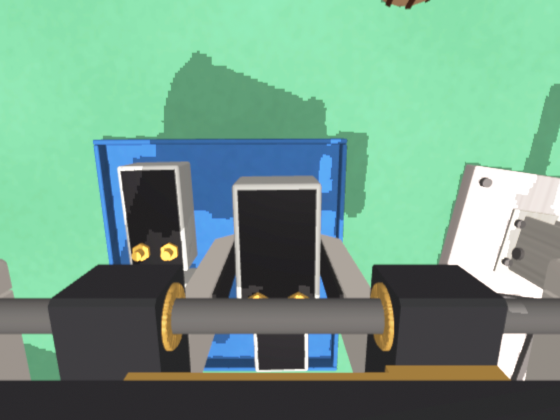

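The view shows choke0 held level over the free slot, far left neighbour at (155,210), tray outline as expected. I lower and release, watching the force.

```bash
python3 -m handwheel '[[[0,0,0],[0.004,0.001,0.025],1],[[0,0,0],[0,0,0.02],1],[[0,0,0],[0,0,0.015],1],[[0,0,0],[0,0,0.01],1],[[0,0,0],[0,0,0.004],1]]'
python3 -m handwheel '[[[0,0,0],[0,0,0.001],1],[[0,0,0],[0,0,0],1]]'
python3 -m handwheel '[[[0,0,0],[0,0,0],-0.3],[[0,0,0],[0,0,0],-0.3],[[0,0,0],[0,0,0],-0.3],[[0,0,0],[0,0,0],-0.3]]'
python3 -m handwheel '[[[0,0,0],[0,0,-0.03],-0.3],[[0,0,0],[0,0,-0.04],-0.3],[[0,0,0],[0,0,-0.04],-0.3],[[0,0,0],[0,0,-0.04],-0.3],[[0,0,0],[0,0,-0.03],-0.3]]'
python3 - <<'E'
from h import *
st();shot("wrist","w17")
im=np.load('pics/w17.npy');hsv=cv2.cvtColor(im,cv2.COLOR_BGR2HSV);m=cv2.inRange(hsv,(12,150,120),(35,255,255));m[270:]=0
n,l,s,c=cv2.connectedComponentsWithStats(m);print([(w('w17',*c[i],.05)[:2].tolist(),int(s[i,4])) for i in range(1,n) if s[i,4]>40])
to([.6508,-.3246,.34])
E
```

```text
time: 29.33
eef_pos: [0.554, -0.0966, 0.1222]
orientation: [-3.141, 0.003, 0.063]
force: [-1.3, 0.1, -3.2]
gripper_width: 0.0459
grasp_force: 34.9
time: 29.5
eef_pos: [0.5553, -0.0966, 0.1231]
orientation: [3.141, -0.001, 0.064]
force: [0.1, 0.3, -3.0]
gripper_width: 0.0457
grasp_force: 34.9
time: 29.83
eef_pos: [0.5555, -0.0964, 0.1237]
orientation: [3.141, -0.002, 0.065]
force: [0.0, 0.1, -0.1]
gripper_width: 0.0612
grasp_force: 0.0
time: 30.25
eef_pos: [0.5554, -0.0962, 0.3068]
orientation: [3.14, -0.005, 0.065]
force: [-0.2, -0.1, -0.4]
gripper_width: 0.0609
grasp_force: 0.0
{'time': 30.25, 'joints': [-0.295, 0.254, 1.525, -0.0, 1.357, 1.211], 'eef_pos': [0.555, -0.096, 0.307], 'orientation': [3.14, -0.005, 0.065], 'force': [-0.159, -0.062, -0.436], 'gripper_width': 0.061, 'grasp_force': 0.0}
[([0.5339, -0.0872], 72), ([0.522, 0.0065], 88), ([0.5237, -0.0151], 77), ([0.4839, -0.0901], 64), ([0.4871, -0.1115], 55)]
shift mm [ 78.3 233.5 -25.1] tool axes x,y in world [0.998 0.066 0.015] [ 0.065 -0.998  0.006] [ 0.015 -0.005 -1.   ]
```

```bash
python3 -m handwheel '[[[0,0,0],[0.0112,0.0334,-0.015],-0.4],[[0,0,0],[0.0112,0.0334,-0.01],-0.4],[[0,0,0],[0.0112,0.0334,0],-0.4],[[0,0,0],[0.0112,0.0334,0],-0.4],[[0,0,0],[0.0112,0.0334,0],-0.4]]'
python3 -m handwheel '[[[0,0,0],[0.0112,0.0334,0],-0.4],[[0,0,0],[0.0112,0.0334,0],-0.4],[[0,0,4.6],[0,0,0],-0.4],[[0,0,4.7],[0,0,0],-0.4],[[0,0,0],[0,0,0],-0.4]]'
python3 -m handwheel '[[[0,0,0],[0,0,0],-0.4]]'
python3 - <<'E'
from h import *
st();shot("wrist","w18");shot("top","top18");moved('top18');to([.6508,-.3240,.1545])
print('tip pred',px('w18',(.646,-.325,.076)))
im=np.load('pics/w18.npy');h=cv2.cvtColor(im,cv2.COLOR_BGR2HSV);m=cv2.inRange(h,(0,150,60),(8,255,255))|cv2.inRange(h,(172,150,60),(180,255,255))
n,l,s,c=cv2.connectedComponentsWithStats(m);print('red',[s[i].tolist() for i in range(1,n) if s[i,4]>80])
E
```

```text
time: 30.72
eef_pos: [0.6221, -0.2605, 0.3284]
orientation: [3.141, -0.001, 0.065]
force: [0.5, 0.0, 0.1]
gripper_width: 0.0658
grasp_force: 0.0
time: 31.13
eef_pos: [0.6484, -0.3253, 0.3269]
orientation: [-3.141, 0.001, -0.099]
force: [-0.5, -0.0, 0.2]
gripper_width: 0.0662
grasp_force: 0.0
time: 31.22
eef_pos: [0.6483, -0.3244, 0.3275]
orientation: [-3.142, 0.0, -0.095]
force: [0.2, -0.6, -0.7]
gripper_width: 0.0658
grasp_force: 0.0
{'time': 31.217, 'joints': [-0.56, 0.5, 1.091, 0.0, 1.551, 1.106], 'eef_pos': [0.648, -0.324, 0.328], 'orientation': [-3.142, 0.0, -0.095], 'force': [0.188, -0.619, -0.703], 'gripper_width': 0.066, 'grasp_force': 0.0}
tray new blue px 3 extent 287 356 207 279 base [(np.int64(17), np.int64(86)), (np.int64(17), np.int64(90))]
shift mm [  2.4  -0.2 173.4] tool axes x,y in world [ 0.995 -0.095  0.   ] [-0.095 -0.995  0.   ] [ 0. -0. -1.]
tip pred [277.5 201. ]
red [[266, 191, 17, 63, 944]]
```

```bash
python3 -m handwheel '[[[0,0,0],[0.0024,0,0.038],-0.4],[[0,0,0],[0,0,0.04],-0.4],[[0,0,0],[0,0,0.04],-0.4],[[0,0,0],[0,0,0.035],-0.4],[[0,0,0],[0,0,0.02],-0.4]]' 25
python3 -m handwheel '[[[0,0,0],[0,0,0],1],[[0,0,0],[0,0,0],1],[[0,0,0],[0,0,0],1],[[0,0,0],[0,0,0],1],[[0,0,0],[0,0,0],1]]'
python3 -m handwheel '[[[0,0,0],[0,0,0],1],[[0,0,0],[0,0,0],1],[[0,0,0],[0,0,0],1]]'
python3 - <<'E'
from h import *
st()
E
```

```text
time: 31.73
eef_pos: [0.6489, -0.3228, 0.1504]
orientation: [-3.139, 0.006, -0.095]
force: [-0.2, 0.4, -0.5]
gripper_width: 0.0655
grasp_force: 0.0
time: 32.15
eef_pos: [0.6518, -0.3251, 0.1574]
orientation: [3.139, -0.004, -0.097]
force: [0.6, -0.2, -0.3]
gripper_width: 0.0359
grasp_force: 0.0
time: 32.4
eef_pos: [0.6516, -0.3219, 0.1557]
orientation: [-3.136, -0.002, -0.098]
force: [2.0, 6.1, 3.6]
gripper_width: 0.0172
grasp_force: 25.0
{'time': 32.4, 'joints': [-0.557, 0.596, 1.347, 0.007, 1.2, 1.11], 'eef_pos': [0.652, -0.322, 0.156], 'orientation': [-3.136, -0.002, -0.098], 'force': [1.966, 6.125, 3.64], 'gripper_width': 0.017, 'grasp_force': 25.028}
```

```bash
python3 -m handwheel '[[[0,0,0],[0.0005,0,-0.004],1],[[0,0,0],[0.0005,0,-0.004],1],[[0,0,0],[0.0005,0,-0.008],1],[[0,0,0],[0.0005,0,-0.008],1],[[0,0,0],[-0.0015,0,-0.0085],1]]'
python3 -m handwheel '[[[0,0,0],[-0.0015,0,-0.0085],1],[[0,0,0],[-0.0035,0,-0.009],1],[[0,0,0],[-0.0035,0,-0.009],1],[[0,0,0],[-0.005,0,-0.009],1],[[0,0,0],[-0.005,0,-0.009],1]]'
python3 -m handwheel '[[[0,0,0],[-0.007,0,-0.0085],1],[[0,0,0],[-0.007,0,-0.0085],1],[[0,0,0],[-0.009,0,-0.007],1],[[0,0,0],[-0.009,0,-0.007],1],[[0,0,0],[-0.007,0,-0.004],1]]'
python3 -m handwheel '[[[0,0,0],[-0.007,0,-0.0035],1],[[0,0,0],[-0.007,0,-0.0035],1],[[0,0,0],[-0.007,0,-0.002],1],[[0,0,0],[-0.007,0,-0.002],1],[[0,0,0],[0,0,0],1]]'
python3 - <<'E'
from h import *
st();to([.5415,-.3132,.281])
E
```

```text
time: 32.82
eef_pos: [0.6521, -0.3219, 0.1868]
orientation: [-3.136, -0.0, -0.097]
force: [2.8, 5.2, -1.0]
gripper_width: 0.0171
grasp_force: 25.0
time: 33.23
eef_pos: [0.6332, -0.3203, 0.2319]
orientation: [-3.137, -0.0, -0.097]
force: [0.5, 5.0, -1.7]
gripper_width: 0.0166
grasp_force: 25.0
time: 33.65
eef_pos: [0.5933, -0.317, 0.267]
orientation: [-3.138, 0.001, -0.097]
force: [0.6, 4.6, -2.2]
gripper_width: 0.0175
grasp_force: 25.0
time: 34.07
eef_pos: [0.5647, -0.3147, 0.2773]
orientation: [-3.138, 0.002, -0.097]
force: [0.6, 5.4, -2.7]
gripper_width: 0.0176
grasp_force: 25.0
{'time': 34.067, 'joints': [-0.617, 0.399, 1.382, 0.002, 1.365, 1.051], 'eef_pos': [0.565, -0.315, 0.277], 'orientation': [-3.138, 0.002, -0.097], 'force': [0.588, 5.383, -2.734], 'gripper_width': 0.018, 'grasp_force': 24.999}
shift mm [-23.2   0.8  -3.6] tool axes x,y in world [ 0.995 -0.097 -0.002] [-0.097 -0.995 -0.004] [-0.002  0.004 -1.   ]
```

```bash
python3 -m handwheel '[[[0,0,0],[-0.007,0,-0.002],1],[[0,0,0],[-0.006,0,-0.001],1],[[0,0,0],[-0.005,0,0],1],[[0,0,0],[-0.004,0,0.0003],1],[[0,0,0],[-0.003,0,0.0005],1]]'
python3 -m handwheel '[[[0,0,0],[-0.002,0,0],1],[[0,0,0],[0,0,0],1]]'
python3 - <<'E'
from h import *
st()
E
```

```text
time: 34.48
eef_pos: [0.5416, -0.3127, 0.2789]
orientation: [-3.138, -0.001, -0.097]
force: [5.4, 5.4, -6.8]
gripper_width: 0.0176
grasp_force: 25.0
time: 34.65
eef_pos: [0.54, -0.3126, 0.2788]
orientation: [-3.138, -0.002, -0.097]
force: [4.5, 5.7, -9.0]
gripper_width: 0.0176
grasp_force: 25.0
{'time': 34.65, 'joints': [-0.638, 0.362, 1.436, 0.004, 1.344, 1.029], 'eef_pos': [0.54, -0.313, 0.279], 'orientation': [-3.138, -0.002, -0.097], 'force': [4.491, 5.738, -8.972], 'gripper_width': 0.018, 'grasp_force': 24.996}
```

```bash
python3 -m handwheel '[[[0,0,0],[-0.002,0,0.001],1],[[0,0,0],[-0.002,0,0.001],1],[[0,0,0],[0,0,0],1]]'
python3 -m handwheel '[[[0,0,0],[-0.002,0,0.001],1],[[0,0,0],[-0.001,0,0],1],[[0,0,0],[0,0,0],1]]'
python3 - <<'E'
from h import *
st()
E
```

```text
time: 34.9
eef_pos: [0.5377, -0.3123, 0.2786]
orientation: [-3.139, -0.007, -0.097]
force: [8.1, 6.0, -3.6]
gripper_width: 0.0177
grasp_force: 25.0
time: 35.15
eef_pos: [0.5364, -0.3122, 0.2784]
orientation: [-3.14, -0.012, -0.098]
force: [10.3, 6.1, -2.4]
gripper_width: 0.0174
grasp_force: 25.0
{'time': 35.15, 'joints': [-0.643, 0.354, 1.45, 0.008, 1.328, 1.024], 'eef_pos': [0.536, -0.312, 0.278], 'orientation': [-3.14, -0.012, -0.098], 'force': [10.297, 6.125, -2.357], 'gripper_width': 0.017, 'grasp_force': 25.001}
```

```bash
python3 -m handwheel '[[[0,0,0],[-0.003,0,0],1],[[0,0,0],[-0.003,0,0],1],[[0,0,0],[0,0,0],1]]'
python3 -m handwheel '[[[0,0,0],[-0.002,0,0],1],[[0,0,0],[0,0,0],1],[[0,0,0],[0,0,0],1]]'
```

```text
time: 35.4
eef_pos: [0.5331, -0.3119, 0.2782]
orientation: [-3.14, -0.019, -0.098]
force: [16.8, 5.2, -6.8]
gripper_width: 0.0175
grasp_force: 25.0
time: 35.65
eef_pos: [0.5323, -0.3119, 0.2781]
orientation: [-3.14, -0.021, -0.098]
force: [19.6, 5.5, -9.1]
gripper_width: 0.0171
grasp_force: 25.0
```

```bash
python3 -m handwheel '[[[0,0,0],[0.003,0,0],1],[[0,0,0],[0,0,0],-0.3],[[0,0,0],[0,0,0],-0.3],[[0,0,0],[0,0,0],-0.3],[[0,0,0],[0,0,0],-0.3]]'
python3 -m handwheel '[[[0,0,0],[0,0,-0.02],-0.3],[[0,0,0],[0,0,-0.03],-0.3],[[0,0,0],[0,0,-0.03],-0.3],[[0,0,0],[-0.035,0,-0.01],-0.3],[[0,0,0],[-0.035,0,0],-0.3]]'
python3 -m handwheel '[[[0,0,0],[-0.035,0,0],-0.3],[[0,0,0],[-0.035,0.02,0],-0.3],[[0,0,0],[-0.035,0.035,0],-0.3],[[0,0,0],[-0.035,0.035,0],-0.3],[[0,0,0],[-0.035,0.035,0],-0.3]]'
python3 -m handwheel '[[[0,0,0],[-0.02,0.035,0],-0.3],[[0,0,0],[0,0.035,0],-0.3],[[0,0,0],[0,0.035,0],-0.3],[[0,0,0],[0,0,0],-0.3],[[0,0,0],[0,0,0],-0.3]]'
python3 - <<'E'
from h import *
st();shot("top","top20");shot("scene","sc20");moved('top20')
for f in('top0','top20','sc0','sc20'):
    im=np.load(f'pics/{f}.npy');h=cv2.cvtColor(im,cv2.COLOR_BGR2HSV);m=cv2.inRange(h,(0,170,60),(6,255,255))|cv2.inRange(h,(174,170,60),(180,255,255))
    if 'sc' in f: m[:250]=0;m[:,250:]=0
    else: m[:,:380]=0;m[300:]=0;m[:150]=0
    n,l,s,c=cv2.connectedComponentsWithStats(m);print(f,'red',[(s[i].tolist(),c[i].round(1).tolist()) for i in range(1,n) if s[i,4]>15])
a=np.load('pics/top20.npy');b=np.load('pics/top2.npy')
d=np.abs(a.astype(int)-b).sum(2)>90
for n,sl in dict(fixhandle=np.s_[205:262,385:435],fix=np.s_[205:295,380:435],coils=np.s_[145:180,255:385],shears=np.s_[160:198,180:255]).items(): print(n,d[sl].sum())
# studs in tray
h=cv2.cvtColor(a,cv2.COLOR_BGR2HSV);m=cv2.inRange(h,(15,120,100),(35,255,255));m[:,:285]=0;m[:,440:]=0;m[:205]=0;m[290:]=0
n,l,s,c=cv2.connectedComponentsWithStats(m);print('brass',[(c[i].round(1).tolist(),w('top20',*c[i],.05)[:2].tolist(),int(s[i,4])) for i in range(1,n)])
E
```

```text
time: 36.07
eef_pos: [0.5268, -0.3136, 0.2775]
orientation: [3.139, 0.0, -0.097]
force: [-0.3, -0.2, -0.4]
gripper_width: 0.0409
grasp_force: 0.0
time: 36.48
eef_pos: [0.4583, -0.3075, 0.3702]
orientation: [3.136, -0.005, -0.096]
force: [-0.5, -0.3, 0.2]
gripper_width: 0.061
grasp_force: 0.0
time: 36.9
eef_pos: [0.2871, -0.3989, 0.3677]
orientation: [3.139, 0.0, -0.097]
force: [0.5, -0.3, -0.2]
gripper_width: 0.061
grasp_force: 0.0
time: 37.32
eef_pos: [0.258, -0.5024, 0.3663]
orientation: [-3.141, 0.001, -0.1]
force: [-0.1, 0.1, 0.8]
gripper_width: 0.0609
grasp_force: 0.0
{'time': 37.317, 'joints': [-1.219, 0.233, 1.409, -0.001, 1.501, 0.452], 'eef_pos': [0.258, -0.502, 0.366], 'orientation': [-3.141, 0.001, -0.1], 'force': [-0.057, 0.146, 0.822], 'gripper_width': 0.061, 'grasp_force': 0.0}
tray new blue px 3 extent 287 356 207 279 base [(np.int64(17), np.int64(86)), (np.int64(17), np.int64(90))]
top0 red [([419, 223, 11, 7, 52], [423.8, 225.7])]
top20 red [([419, 224, 11, 7, 53], [423.8, 227.0])]
sc0 red [([117, 289, 21, 35, 319], [126.7, 305.1])]
sc20 red [([115, 288, 22, 35, 323], [125.8, 304.0])]
fixhandle 178
fix 487
coils 0
shears 0
brass [([334.0, 232.9], [0.5293, -0.0871], 20), ([341.5, 232.4], [0.5312, -0.109], 17), ([301.1, 236.4], [0.5175, 0.0097], 17), ([308.6, 235.9], [0.5194, -0.0123], 17), ([334.5, 250.2], [0.4785, -0.0886], 18), ([342.2, 249.8], [0.48, -0.111], 17), ([303.1, 268.7], [0.4234, 0.0029], 18), ([310.5, 268.2], [0.4252, -0.0186], 18)]
```

```bash
python3 - <<'E'
from h import *
im=np.load('pics/sc20.npy');h=cv2.cvtColor(im,cv2.COLOR_BGR2HSV);m=cv2.inRange(h,(15,120,100),(35,255,255));m[:215]=0;m[320:]=0;m[:,:155]=0;m[:,300:]=0
n,l,s,c=cv2.connectedComponentsWithStats(m);print([(c[i].round(1).tolist(),int(s[i,4])) for i in range(1,n) if s[i,4]>5])
for p in((.5293,-.0871),(.5312,-.109),(.5175,.0097),(.5194,-.0123),(.4785,-.0886),(.48,-.111),(.4234,.0029),(.4252,-.0186)): print(p,px('sc20',(*p,.044)))
E
```

```text
[([216.9, 226.4], 25), ([211.5, 231.1], 32), ([248.4, 241.8], 27), ([243.3, 247.2], 37), ([205.9, 259.5], 30), ([199.7, 265.0], 38), ([223.5, 269.6], 31), ([217.1, 275.5], 42)]
(0.5293, -0.0871) [223.  267.6]
(0.5312, -0.109) [216.5 274.2]
(0.5175, 0.0097) [248.  240.4]
(0.5194, -0.0123) [242.3 246.1]
(0.4785, -0.0886) [205.8 257.3]
(0.48, -0.111) [198.9 263.5]
(0.4234, 0.0029) [216.7 224.8]
(0.4252, -0.0186) [211.  229.9]
```

```bash
python3 -c "
from workcell import bot
print(bot.sign_off())"
```

```text
the job is handed in; nothing more can be done
None
```

The job is handed in: all four chokes lie flat in the tray, studs up, the clamp is shut over the empty nest, and the coils and shears have not moved, judging by the final camera images and measurements.

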